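# Clear the fitter's bench after a gearbox strip-down

### The job

Sort the five loose machine parts on the bench: thread both rings onto the post of the spindle stand, the bigger ring at the bottom and the smaller one on top of it; lay the hex nut flat in the tray's wide bay and the square bar flat in its narrow bay. Stand the sheet-metal cover upright in the clip rack and push it down between the spring jaws until it is fully home on the rack's base. Leave the oil bottle and the mug where they are.

Things in the scene. Friction and masses are not known exactly. Their poses are not given: they have to be found in the camera images.
- big_ring: The bigger of two bare steel rings, lying flat: outer diameter 64 mm, hole 36 mm, 18 mm thick. Origin at its centre (9 mm above its underside); z is its axis. About 0.3 kg.
- small_ring: The smaller bare steel ring, lying flat: outer diameter 50 mm, hole 28 mm, 18 mm thick. Origin at its centre (9 mm above its underside); z is its axis. About 0.2 kg.
- nut: Large dark steel hexagon nut lying flat: 46 mm across flats, 53 mm across corners, 26 mm thick, hole 30 mm. Origin at its centre (13 mm above its underside); z is its axis, its x axis is square to one pair of flats. About 0.23 kg.
- bar: Bright steel square bar lying flat: 70 mm long along its x axis, 26 x 26 mm section. Origin at its centre (13 mm above its underside). About 0.37 kg.
- cover: Sheet-metal cover standing upright, H-shaped from above, same both ways round: wall 4 mm thick (x), 106 wide (y); end flanges 4 thick at y = +-55 mm, 44 deep (x), 66 high; on top of the wall a grip rail 10 mm thick (x), 70 long (y), from 66 to 80 mm above the underside. Origin: centre of its underside, z up. 0.28 kg.
- spindle: Fixed spindle stand: grey round foot 100 mm in diameter and 10 mm high with a bare upright post 12 mm in diameter in its middle, post top 65 mm above the bench. Origin at the centre of its underside, on the bench; z up along the post.
- tray: Fixed shallow blue tray, 108 mm (x) by 164 mm (y), floor 4 mm thick, walls 4 mm, tops 16 mm above the bench. A divider makes two bays, each 100 mm long in x: the wide bay from y = -18 to +78 mm (middle +30) and the narrow bay from y = -78 to -22 mm (middle -50). Origin: centre of its underside, on the bench.
- clip_rack: Fixed dark base 80 (x) by 150 (y) by 12 mm high with two steel spring jaws, y = -35 to +35 mm, that pinch the cover's wall in the plane x = 0 (cover y along rack y, flanges beyond the jaw ends). Gap 2 mm at height 32, flared to 20 mm at their tops, 54 mm up; each yields 14 mm, 1.6 N + 0.8 N/mm; pushing home takes about 10 N. Home: underside on the base. Origin: centre of underside, on the bench.
- oil_bottle: Bystander: grey plastic oil bottle with black cap, 48 mm in diameter, 115 mm high, standing loose. Origin at the centre of its underside. Not to be disturbed.
- mug: Bystander: white mug, 74 mm in diameter, 85 mm high, handle at its +y side, standing loose. Origin at the centre of its underside. Not to be disturbed.
Mind the look-alikes: they are no part of the job. Leave any orange or red look-alike of the bar alone.

How it is judged (in metres and radians):
At the end, for the whole second after the job is handed in: Rings on the post, big on the foot, small on top; nut flat in the wide bay, bar flat in the narrow one (heights within 4 mm); cover between the jaws (9 mm across, 18 mm along, 0.1 rad tilt, 0.2 rad turn), underside within 2.5 mm of the base; all at rest (horizontal distance between big_ring and spindle below 0.0135 m and z of big_ring in the frame of spindle between 0.015 and 0.023 m and horizontal distance between small_ring and spindle below 0.0095 m and z of small_ring in the frame of spindle between 0.033 and 0.041 m and x of nut in the frame of tray between -0.05 and 0.05 m and y of nut in the frame of tray between -0.018 and 0.078 m and z of nut in the frame of tray between 0.013 and 0.021 m and x of bar in the frame of tray between -0.05 and 0.05 m and y of bar in the frame of tray between -0.078 and -0.022 m and z of bar in the frame of tray between 0.013 and 0.021 m and x of cover in the frame of clip_rack between -0.009 and 0.009 m and y of cover in the frame of clip_rack between -0.018 and 0.018 m and z of cover in the frame of clip_rack between 0.008 and 0.0145 m and angle between cover's own z axis and vertical below 0.1 rad and angle between the x axis of cover and the x axis of clip_rack, either way round below 0.2 rad and linear speed of each of big_ring, small_ring, nut, bar, cover below 0.02 m/s); the robot touches nothing.
It fails at once if the oil bottle is moved by more than 30 mm (distance of oil_bottle from where it was at the start of the episode above 0.03 m).
It fails at once if the mug is moved by more than 30 mm (distance of mug from where it was at the start of the episode above 0.03 m).
It also fails if it takes over 115 s, if anything falls off the work surface, if the arm or the gripper's body presses on something with over 40 N, if the wrist force passes 120 N, or if a joint passes its speed limit or range.

### The arm

A 6-joint arm with a two-finger parallel gripper is mounted at the origin on the work surface. World frame = base frame: x ahead of the robot, y to its left, z up, the work surface at z = 0. Lengths are in mm, angles in degrees, forces in N, time in s.
With the tool pointing down it reaches from about 350 to 850 mm from the base axis. Payload 8.1 kg.
Tool frame: the origin (TCP) lies midway between the tips of the shut fingers; the grasp point (between the pads) lies 19 mm behind it; z points along the fingers, x is the direction in which the jaws open and shut, and the axes are right-handed (so a half turn about z gives the same grasp; the last joint's range is limited). The gripper opens to 85 mm and grips with 20 to 120 N. Pads are 22 mm wide; open, the fingers measure 114 mm over their backs; the gripper's body (76 mm by 85 mm) begins 54 mm behind the grasp point. The pads swing forward as they close: fully open they stand 13 mm farther back than shut.
Start: joints at [63.404, 7.471, 85.268, -0, 87.261, -4.893], TCP at [221.863, 557.478, 231.292] pointing down, gripper open.
Joint ranges: [-169.43, 169.43], [-51.17, 129.36], [1.28, 143.12], [-76.62, 256.62], [0, 156.53], [-152.29, 152.29]. Speed limits (degrees/s): [136.94, 136.94, 159.86, 180, 180, 180].

### API

Orientations are given as [roll, pitch, yaw] about the fixed x, y, z axes, in that order (R = Rz(yaw) Ry(pitch) Rx(roll)).
In Python, from bench import monitor, cams, r gives the robot as it stands.
- The arm moves only by the tool jog_arm, never from a script. Its arguments are lists of equal length, an entry for each row: "offset": the shift along the tool's x, y, z in mm, a list of three; "delta_rot": the turn, a rotation vector about the tool's x, y, z in degrees, a list of three; "jaw": the opening in per cent of the stroke, from 0 (shut) to 100 (fully open). In form: {"offset": [[x, y, z], ...], "delta_rot": [[rx, ry, rz], ...], "jaw": [jaw, ...]}. A call has 1 to 20 rows; each row shifts and turns the pose as measured when the row begins, along the tool's axes as they then stand; what a row does not reach is not made up. A row lasts 1/10 s, in which the tool goes at most 50 mm and 8.59 degrees, less where a joint would pass 70% of its speed; a pose out of reach is approached as far as the arm can. A call is refused whole if a number of a shift passes 50 or a number of a turn 8.59, either way. A call with a gripper value outside its range is refused whole. The fingers move at their own pace and stop on an object; "newtons" is the grip in N (left out, the last holds). Time passes only in rows, so rows that do not move let the fingers close. It gives the time, the measured TCP pose, the force and the opening at its end, in the units of the state.
- monitor.sense(): the state, without advancing time (a new reading comes with each control period).
- cams.snapshot(name): name is "scene" or "top" or "wrist"; returns (picture, depth): 400x640x3 uint8, red, green, blue; 400x640 float32, mm along the optical axis (not along the pixel's ray), 0 where there is no reading.
- cams.camera_model(name): a dict with "K" (3x3 intrinsics, pixels), "camera_from_world" (4x4, takes a point from world to camera coordinates). Camera axes: x right, y down, z forward; pixel columns grow to the right and rows downward; lengths in mm; the calibration is good to about 2 mm. A picture is of the moment at which its call begins: read the wrist's pose just before it. camera_model takes no time and is no camera call; for the wrist camera it gives the pose at the moment of the call.
- r.hand_in(): hands the job in, once; it reports no verdict.
The state is a dict: "time": time; "joint_pos": joint angles; "qd": joint speeds; "joint_efforts": joint torques, N m; "tool_pos": TCP position; "tcp_rot": TCP orientation; "ft_force": force on the tool from outside, world axes, zero at the start; "wrist_torque": the same for the moment, N m; "finger_gap": finger opening in mm.
Only numpy, scipy, OpenCV 4.12 (cv2) and the standard library are available. Lean on these libraries where they do the work, as an engineer would, in place of code of your own. Each camera call takes 0.05 s, during which the arm holds its last target.

## Working session

There is one attempt and no reset: what is moved stays moved. The work goes in short steps, Python scripts to look and compute and a tool call to move; the robot and the scene stay as the last step left them, time stands still between calls to the robot, and variables do not carry over. Pictures are saved under pics/ and viewed, and the job is handed in when it is done.

Besides the shell and the picture viewer there is one more tool, called after "Emit:" by a JSON object that holds its "api" and its "payload", one argument or row to a line. jog_arm: Moves the arm, as the interface text tells. Its arguments: {"type":"object","properties":{"offset":{"type":"array","items":{"type":"array","items":{"type":"number"}}},"delta_rot":{"type":"array","items":{"type":"array","items":{"type":"number"}}},"jaw":{"type":"array","items":{"type":"number"}},"newtons":{"type":"number"}},"required":["offset","delta_rot","jaw"]}

```bash
ls; mkdir -p pics
python3 - <<'E'
from bench import monitor,cams,r
import cv2
print(monitor.sense())
for n in ("scene","top"):
    p,d=cams.snapshot(n); cv2.imwrite(f"pics/{n}0.png",p[:,:,::-1]); 
    import numpy as np; np.save(f"pics/{n}0d.npy",d)
    m=cams.camera_model(n); print(n,m)
E
```

```text
pics
{'time': 0.0, 'joint_pos': array([ 6.34036595e+01,  7.51646262e+00,  8.53304921e+01, -7.89592871e-04,
        8.72639454e+01, -4.89210094e+00]), 'qd': array([-0.03175859, -0.00375328,  0.0006035 ,  0.08389773, -0.08760652,
       -0.02585549]), 'joint_efforts': array([-1.14124927e-03, -5.69375145e+01, -5.00567830e+01, -1.54210798e-04,
        1.42360645e-02,  3.71605449e-05]), 'tool_pos': array([221.60502584, 556.95619241, 230.21872162]), 'tcp_rot': array([-1.79991328e+02,  1.10563334e-01,  6.82958073e+01]), 'ft_force': array([ 0.21015764,  0.54633927, -0.00959272]), 'wrist_torque': array([-0.00611233, -0.02097848,  0.00922804]), 'finger_gap': 85.60174026877968}
scene {'K': array([[411.19592596,   0.        , 322.0630034 ],
       [  0.        , 411.19592596, 196.62838334],
       [  0.        ,   0.        ,   1.        ]]), 'camera_from_world': array([[-4.41713811e-01,  8.97153794e-01, -1.99453729e-03,
         2.21924610e+02],
       [ 5.75759458e-01,  2.81768892e-01, -7.67533282e-01,
        -2.77931504e+02],
       [-6.88033397e-01, -3.40178425e-01, -6.41005993e-01,
         1.49855549e+03],
       [ 0.00000000e+00,  0.00000000e+00,  0.00000000e+00,
         1.00000000e+00]])}
top {'K': array([[442.47213481,   0.        , 318.39420156],
       [  0.        , 442.47213481, 192.12672304],
       [  0.        ,   0.        ,   1.        ]]), 'camera_from_world': array([[-8.45492812e-03, -9.99937794e-01,  7.27471126e-03,
        -1.19637307e+01],
       [-9.91675459e-01,  7.44986717e-03, -1.28546817e-01,
         5.29592401e+02],
       [ 1.28484625e-01, -8.30100672e-03, -9.91676759e-01,
         1.03697335e+03],
       [ 0.00000000e+00,  0.00000000e+00,  0.00000000e+00,
         1.00000000e+00]])}
```

View pics/top0.png

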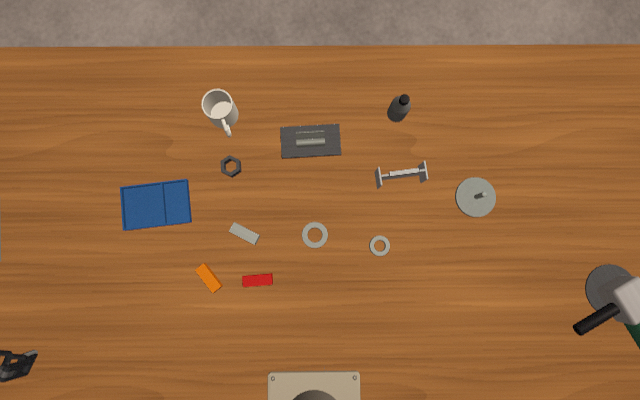

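View pics/scene0.png

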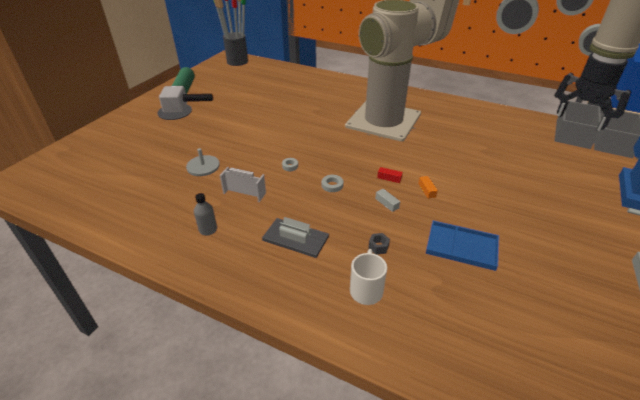

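```bash
cat > h.py <<'E'
import numpy as np,cv2
from scipy.spatial.transform import Rotation as R
from bench import monitor,cams,r
def ray(m,u,v,z):
    K=m['K'];T=m['camera_from_world'];Rm=T[:3,:3];t=T[:3,3]
    c=-Rm.T@t; d=Rm.T@np.linalg.solve(K,[u,v,1.])
    return c+d*(z-c[2])/d[2]
def proj(m,P):
    P=np.atleast_2d(P);T=m['camera_from_world'];q=P@T[:3,:3].T+T[:3,3];q=q@m['K'].T
    return q[:,:2]/q[:,2:]
def cloud(m,d):
    v,u=np.indices(d.shape);K=m['K'];T=m['camera_from_world']
    X=np.stack([(u-K[0,2])/K[0,0]*d,(v-K[1,2])/K[1,1]*d,d],-1)
    return (X-T[:3,3])@T[:3,:3]
def st():
    s=monitor.sense();print('t%.2f'%s['time'],'tcp',s['tool_pos'].round(1),'rot',s['tcp_rot'].round(2),'F',s['ft_force'].round(1),'gap %.1f'%s['finger_gap'],'j',s['joint_pos'].round(1));return s
def go(target,yaw=None,s=None):
    "offset in tool frame (mm) to go to world target"
    s=s or monitor.sense();Rt=R.from_euler('xyz',s['tcp_rot'],degrees=True)
    o=Rt.inv().apply(np.array(target)-s['tool_pos'])
    rv=None
    if yaw is not None:
        rv=(Rt.inv()*R.from_euler('xyz',[180,0,yaw],degrees=True)).as_rotvec(degrees=True)
    print('off',o.round(1),'rot',None if rv is None else rv.round(2))
E
python3 - <<'E'
import numpy as np,cv2
p=cv2.imread('pics/top0.png')
c=p[85:300,110:510]; cv2.imwrite('pics/tz.png',cv2.resize(c,None,fx=2,fy=2,interpolation=cv2.INTER_CUBIC))
from h import *
m=cams.camera_model('top')
d=np.load('pics/top0d.npy')
X=cloud(m,d)
for name,u,v,z in [('nut',231,166,26),('bar',244,233,26),('big',315,235,18),('small',380,246,18),('spin foot',476,197,10),('tray',156,205,10),('rack',311,141,12),('cover',403,172,70),('mug',218,100,80),('bot',404,99,115)]:
    print(name,ray(m,u,v,z).round(0),X[v,u].round(0))
E
```

```text
nut [597. 198.  26.] [602. 203.  -2.]
bar [433. 164.  26.] [433. 164.  25.]
big [427.  -7.  18.] [427.  -7.   2.]
small [ 399. -164.   18.] [ 399. -167.    2.]
spin foot [ 518. -407.   10.] [ 515. -400.   28.]
tray [504. 383.  10.] [505. 386.   2.]
rack [662.   1.  12.] [652.   1.  53.]
cover [ 571. -216.   70.] [ 569. -214.   80.]
mug [746. 221.  80.] [767. 234.  20.]
bot [ 734. -214.  115.] [ 735. -215.  112.]
```

View pics/tz.png

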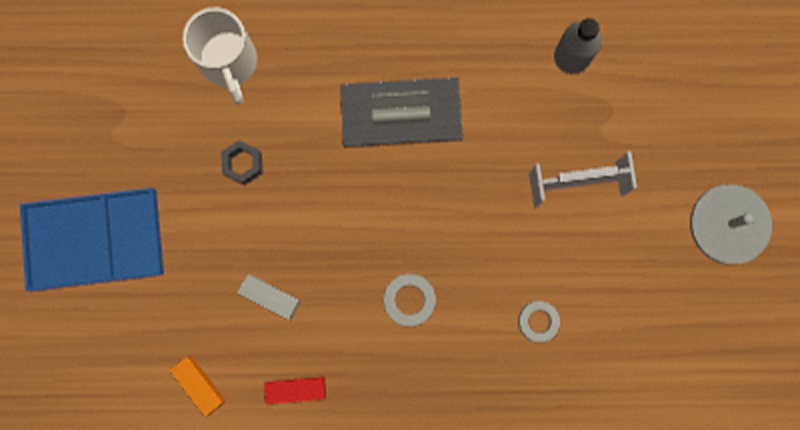

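```bash
cat > meas.py <<'E'
from h import *
def rectof(P):
    rc=cv2.minAreaRect(P.astype(np.float32));return np.round(rc[0],1),np.round(rc[1],1),round(rc[2],1)
for n in ('top','scene'):
    m=cams.camera_model(n);d=np.load(f'pics/{n}0d.npy');X=cloud(m,d);X[d==0]=np.nan
    print('==',n)
    def sel(c,rad,z0,z1):
        k=(np.hypot(X[...,0]-c[0],X[...,1]-c[1])<rad)&(X[...,2]>z0)&(X[...,2]<z1);return X[k]
    print('benchz',np.nanmedian(sel((480,60),40,-20,20)[:,2]))
    for nm,c,rad,z0,z1 in [('nut',(597,198),45,20,32),('bar',(433,164),50,20,32),('big',(427,-7),45,13,23),('small',(399,-164),40,13,23),('foot',(518,-407),70,6,14),('post',(518,-407),30,40,75),('tray',(504,383),125,11,20),('rack',(662,0),100,7,17),('jaws',(662,0),60,42,60),('rail',(571,-216),60,74,86),('cover',(571,-216),85,60,70),('mug',(746,221),75,80,92),('bot',(734,-214),40,105,120)]:
        P=sel(c,rad,z0,z1)
        if len(P)<5: print(nm,len(P));continue
        (cx,cy),rr=cv2.minEnclosingCircle(P[:,:2].astype(np.float32))
        print(nm,len(P),'z%.1f'%np.median(P[:,2]),'rect',*rectof(P[:,:2]),'circ %.1f %.1f r%.1f'%(cx,cy,rr))
E
python3 meas.py
```

```text
== top
benchz -0.40145745455882
nut 192 z25.4 rect [597.8 200.3] [49.3 45.5] 64.0 circ 598.7 201.0 r25.9
bar 313 z25.9 rect [431.8 164.5] [69.4 25.8] 63.2 circ 431.5 165.0 r36.1
big 355 z17.7 rect [428.1  -6. ] [60.9 60.7] 89.5 circ 427.0 -5.7 r31.6
small 222 z17.9 rect [ 399.1 -162.3] [48.  47.9] 40.9 circ 399.6 -163.0 r24.8
foot 1124 z9.7 rect [ 517.7 -405.3] [95.1 98.8] 0.4 circ 514.5 -403.1 r54.3
post 38 z61.8 rect [ 517.6 -405. ] [11.4 10.5] 50.8 circ 518.0 -405.5 r6.2
tray 527 z15.4 rect [504.9 385.5] [108.4 166.3] 6.7 circ 504.7 384.7 r97.5
rack 1434 z11.5 rect [663.1   3.2] [ 81.5 149.8] 3.3 circ 664.0 2.7 r84.3
jaws 166 z48.5 rect [663.1   3. ] [25.  69.1] 3.2 circ 664.1 3.0 r36.1
rail 135 z79.1 rect [ 569.6 -215.1] [10.3 69.1] 7.5 circ 570.7 -215.0 r34.6
cover 117 z65.8 rect [ 569.5 -215.7] [ 43.9 114.6] 7.3 circ 570.9 -215.8 r60.4
mug 182 z84.0 rect [734.9 222.9] [72.4 72.5] 75.7 circ 735.3 223.1 r37.1
bot 89 z113.8 rect [ 734.2 -215.7] [21.2 22.1] 49.2 circ 734.4 -215.5 r12.2
== scene
benchz 0.4600873133234892
nut 189 z25.6 rect [600.7 203.7] [52.5 46. ] 5.0 circ 600.4 20
[... 207 characters left out ...]
8 circ 399.6 -158.7 r26.8
foot 469 z11.0 rect [ 518.6 -403.3] [101.9  97.7] 56.7 circ 517.5 -403.7 r52.5
post 34 z56.5 rect [ 520.  -402.3] [13.4 10.6] 23.5 circ 520.0 -402.7 r7.0
tray 531 z15.1 rect [505.8 387.9] [114.6 164.1] 6.6 circ 507.1 387.5 r97.6
rack 1000 z12.4 rect [664.7   5. ] [ 81.8 152.6] 3.1 circ 664.1 5.5 r84.3
jaws 212 z48.6 rect [664.5   5.6] [26.3 71.1] 2.6 circ 664.9 5.7 r37.0
rail 97 z79.6 rect [ 570.8 -212.5] [14.2 70.4] 7.6 circ 571.3 -212.4 r35.2
cover 144 z65.0 rect [ 569.1 -213.7] [ 46.5 115.7] 7.6 circ 569.5 -213.6 r61.0
mug 249 z84.4 rect [737.7 226.6] [73. 73.] 55.9 circ 736.9 226.2 r38.0
bot 75 z114.9 rect [ 737.3 -211.7] [21.1 20.8] 15.6 circ 737.0 -212.6 r12.2
```

Run:
```python
from h import *
go([599,202,130],34.5)
```

```text
off [-190.1  481.9  100.6] rot [2.00e-02 1.00e-01 3.38e+01]
```

Emit:
{"api": "jog_arm", "payload": {
  "offset": [
    [-15.8,40,8.4],
    [-15.8,40,8.4],
    [-15.8,40,8.4],
    [-15.8,40,8.4],
    [-15.8,40,8.4],
    [-15.8,40,8.4],
    [-15.8,40,8.4],
    [-15.8,40,8.4],
    [-15.8,40,8.4],
    [-15.8,40,8.4],
    [-15.8,40,8.4],
    [-15.8,40,8.4],
    [0,0,0],
    [0,0,0],
    [0,0,0],
    [0,0,0],
    [0,0,0]
  ],
  "delta_rot": [
    [0,0,0],
    [0,0,0],
    [0,0,0],
    [0,0,0],
    [0,0,0],
    [0,0,0],
    [0,0,0],
    [0,0,0],
    [0,0,0],
    [0,0,0],
    [0,0,0],
    [0,0,0],
    [0,0,8.5],
    [0,0,8.5],
    [0,0,8.5],
    [0,0,8.5],
    [0,0,0]
  ],
  "jaw": [70,70,70,70,70,70,70,70,70,70,70,70,70,70,70,70,70],
  "newtons": 60
}}

```text
time: 1.8
tool_pos: [606.4, 185.6, 114.2]
tcp_rot: [-179.8, 0.9, 34.1]
ft_force: [0.3, -0.1, 0.9]
finger_gap: 59.8
```

Run:
```python
from h import *
st();go([599,202,60],34.5)
p,d=cams.snapshot('wrist');cv2.imwrite('pics/w1.png',p[:,:,::-1])
m=cams.camera_model('wrist');X=cloud(m,d);X[d==0]=np.nan
P=X[(np.hypot(X[...,0]-599,X[...,1]-202)<45)&(X[...,2]>20)&(X[...,2]<32)]
rc=cv2.minAreaRect(P[:,:2].astype(np.float32));print(len(P),rc)
```

```text
t1.80 tcp [606.4 185.6 114.2] rot [-179.77    0.88   34.06] F [ 0.3 -0.1  0.9] gap 59.8 j [ 12.5  18.1  85.5  -0.1  77.3 -21.6]
off [  3.9 -17.5  54.2] rot [-0.24  0.88 -0.44]
1519 ((601.278076171875, 203.1928253173828), (45.93075942993164, 52.24098205566406), 33.39662170410156)
```

View pics/w1.png

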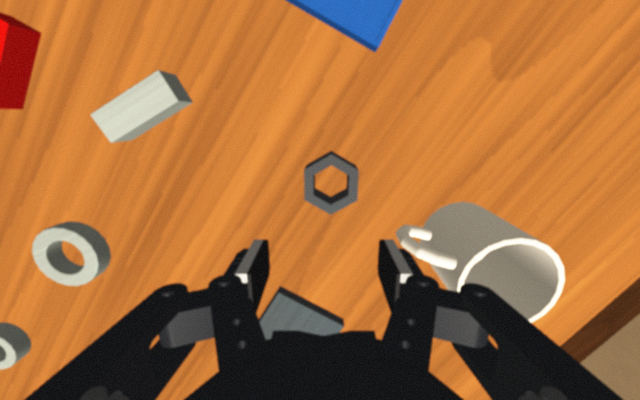

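Run:
```python
from h import *
st()
p,d=cams.snapshot('wrist')
m=cams.camera_model('wrist');X=cloud(m,d);X[d==0]=np.nan
n=np.array([600.5,203]);a=np.radians(33.5)
P=X[(X[...,2]>30)&(X[...,2]<95)&(np.hypot(X[...,0]-736,X[...,1]-225)<85)]
q=P[:,:2]-n;u=q@[np.cos(a),np.sin(a)];v=q@[np.sin(a),-np.cos(a)]
k=np.argsort(np.hypot(u,v))[:2000:200];print(np.c_[P[k],u[k],v[k]].round(0))
print('minu for |v|<50',u[(abs(v)<50)].min(), 'x min',P[:,0].min())
go([600.5,203,60],33.5)
```

```text
t1.85 tcp [606.3 185.6 114.1] rot [-179.76    0.89   34.35] F [-0.5  0.6 -0.5] gap 59.8 j [ 12.5  18.1  85.5  -0.1  77.3 -21.9]
[[669. 205.  41.  58.  36.]
 [673. 205.  59.  62.  38.]
 [679. 207.  68.  68.  40.]
 [688. 207.  73.  75.  45.]
 [698. 210.  74.  85.  49.]
 [702. 220.  57.  94.  42.]
 [703. 219.  72.  94.  44.]
 [702. 227.  53.  97.  36.]
 [704. 216.  59.  94.  46.]
 [703. 227.  74.  98.  37.]]
minu for |v|<50 57.14377509116443 x min 668.5779737251174
off [  5.7 -17.3  54.4] rot [-0.23  0.87  0.96]
```

Emit:
{"api": "jog_arm", "payload": {
  "offset": [
    [5.7,-17.3,20],
    [0,0,30],
    [0,0,0],
    [0,0,0]
  ],
  "delta_rot": [
    [-0.2,0.9,1.0],
    [0,0,0],
    [0,0,0],
    [0,0,0]
  ],
  "jaw": [70,70,70,70]
}}

```text
time: 2.3
tool_pos: [601.9, 204.4, 65.2]
tcp_rot: [180.0, -0.2, 34.3]
ft_force: [-0.3, 0.3, 0.9]
finger_gap: 59.9
```

Run:
```python
from h import *
st();go([600.5,203,12.5],33.5)
```

```text
t2.30 tcp [601.9 204.4  65.2] rot [179.96  -0.21  34.3 ] F [-0.3  0.3  0.9] gap 59.9 j [ 14.1  20.2  88.4   0.   71.2 -20.2]
off [-2.2  0.3 52.7] rot [ 0.03 -0.21  0.8 ]
```

Emit:
{"api": "jog_arm", "payload": {
  "offset": [
    [-2.2,0,20],
    [0,0,20],
    [0,0,12],
    [0,0,0],
    [0,0,0],
    [0,0,0],
    [0,0,0],
    [0,0,0],
    [0,0,0]
  ],
  "delta_rot": [
    [0,0,0.8],
    [0,0,0],
    [0,0,0],
    [0,0,0],
    [0,0,0],
    [0,0,0],
    [0,0,0],
    [0,0,0],
    [0,0,0]
  ],
  "jaw": [70,70,70,70,0,0,0,0,0]
}}

```text
time: 3.2
tool_pos: [606.8, 204.1, 23.1]
tcp_rot: [179.7, -0.8, 33.9]
ft_force: [0.3, 0.3, -2.5]
finger_gap: 43.5
```

Run:
```python
from h import *
st();go([501.8,416.6,70])
```

```text
t3.20 tcp [606.8 204.1  23.1] rot [179.72  -0.84  33.88] F [ 0.3  0.3 -2.5] gap 43.5 j [ 14.   23.2  89.4   0.   66.5 -19.9]
off [  32.  -234.7  -47.6] rot None
```

Run:
```python
from h import *
p,d=cams.snapshot('wrist');cv2.imwrite('pics/w2.png',p[:,:,::-1])
st()
p,d=cams.snapshot('scene');cv2.imwrite('pics/s2.png',cv2.resize(p[200:320,300:480,::-1],None,fx=4,fy=4))
```

```text
t3.25 tcp [606.8 204.1  23.1] rot [179.72  -0.84  33.89] F [ 0.3  0.  -2. ] gap 43.2 j [ 14.   23.2  89.4   0.   66.5 -19.9]
```

View pics/w2.png

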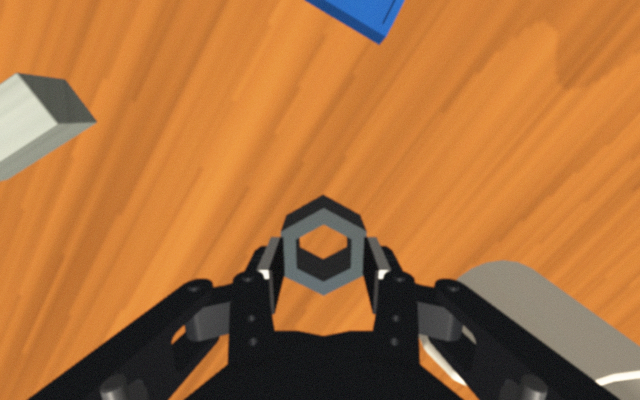

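View pics/s2.png

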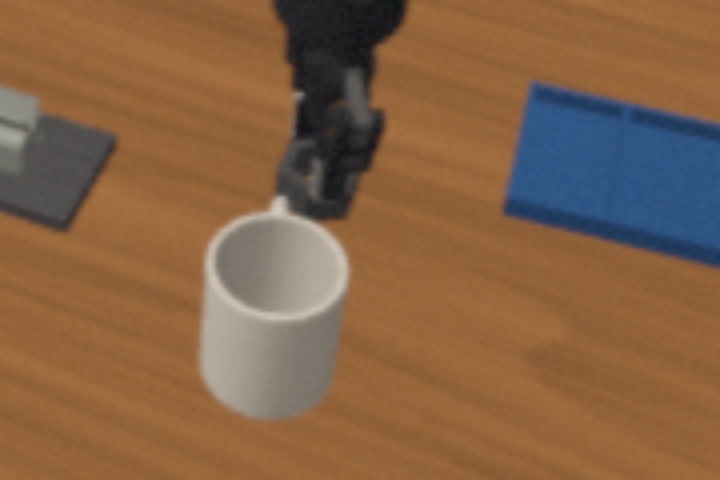

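Emit:
{"api": "jog_arm", "payload": {
  "offset": [
    [0,0,-30],
    [0,0,-30],
    [0,0,0]
  ],
  "delta_rot": [
    [0,0,0],
    [0,0,0],
    [0,0,0]
  ],
  "jaw": [0,0,0]
}}

```text
time: 3.6
tool_pos: [604.1, 203.4, 82.3]
tcp_rot: [179.8, -0.6, 33.9]
ft_force: [1.8, -0.2, -1.1]
finger_gap: 43.0
```

Emit:
{"api": "jog_arm", "payload": {
  "offset": [
    [0,0,0],
    [0,0,0],
    [0,0,0]
  ],
  "delta_rot": [
    [0,0,0],
    [0,0,0],
    [0,0,0]
  ],
  "jaw": [0,0,0]
}}

```text
time: 3.9
tool_pos: [602.8, 203.2, 79.4]
tcp_rot: [179.9, -0.5, 33.9]
ft_force: [-0.9, -0.5, -1.8]
finger_gap: 43.2
```

Run:
```python
from h import *
st()
go([501.8,416.6,85],33.5)
p,d=cams.snapshot('wrist');cv2.imwrite('pics/w3.png',p[:,:,::-1])
m=cams.camera_model('wrist');X=cloud(m,d);s=monitor.sense()
print(X[245,280:370:8].round(1))
P=X[np.hypot(X[...,0]-s['tool_pos'][0],X[...,1]-s['tool_pos'][1])<32];P=P[P[:,2]>20];P=P[(P[:,2]<130)]
print(np.percentile(P[:,2],[1,5,25,50,75,95]))
```

```text
t3.90 tcp [602.8 203.2  79.4] rot [179.86  -0.46  33.89] F [-0.9 -0.5 -1.8] gap 43.2 j [ 14.   19.1  88.1   0.   72.3 -19.9]
off [  35.2 -233.5   -5.9] rot [ 0.14 -0.46  0.39]
[[578.7 200.7  94.8]
 [583.7 197.9  84.4]
 [587.6 199.7  83.1]
 [609.6 164.4  -1.7]
 [615.4 168.5  -1.3]
 [621.4 172.   -2.1]
 [627.  176.3  -1.2]
 [632.8 180.4  -0.7]
 [638.8 184.   -1.4]
 [613.1 216.5  82.8]
 [616.4 219.2  83.7]
 [615.4 224.9  94.4]]
[ 59.22912118  63.8426583   81.64646271  84.29820588 102.38459835
 121.6405271 ]
```

View pics/w3.png

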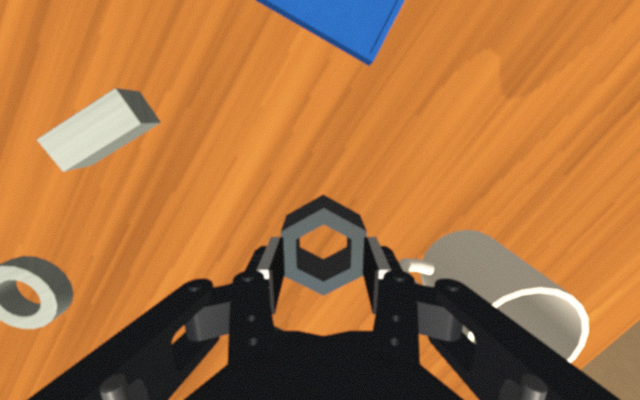

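Emit:
{"api": "jog_arm", "payload": {
  "offset": [
    [5.9,-39,0],
    [5.9,-39,0],
    [5.9,-39,0],
    [5.9,-39,0],
    [5.9,-39,0],
    [5.9,-39,0],
    [0,0,0],
    [0,0,0],
    [0,0,0]
  ],
  "delta_rot": [
    [0,0,0],
    [0,0,0],
    [0,0,0],
    [0,0,0],
    [0,0,0],
    [0,0,0],
    [0,0,0],
    [0,0,0],
    [0,0,0]
  ],
  "jaw": [0,0,0,0,0,0,0,0,0]
}}

```text
time: 4.85
tool_pos: [493.8, 420.7, 68.0]
tcp_rot: [179.9, 0.4, 33.7]
ft_force: [0.1, -1.0, -2.5]
finger_gap: 42.9
```

Run:
```python
from h import *
st()
go([501.8,416.6,29],33.5)
```

```text
t4.85 tcp [493.8 420.7  68. ] rot [179.89   0.36  33.72] F [ 0.1 -1.  -2.5] gap 42.9 j [36.  22.4 85.3 -0.1 72.7  2.3]
off [ 4.6  7.8 39. ] rot [0.11 0.36 0.22]
```

Emit:
{"api": "jog_arm", "payload": {
  "offset": [
    [4.6,7.8,5],
    [0,0,14],
    [0,0,14],
    [0,0,0],
    [0,0,0]
  ],
  "delta_rot": [
    [0,0,0],
    [0,0.3,0],
    [0,0,0],
    [0,0,0],
    [0,0,0]
  ],
  "jaw": [0,0,0,0,0]
}}

```text
time: 5.35
tool_pos: [504.2, 411.4, 29.8]
tcp_rot: [179.8, 0.2, 33.4]
ft_force: [-0.3, -0.2, -1.4]
finger_gap: 43.2
```

Emit:
{"api": "jog_arm", "payload": {
  "offset": [
    [0,-3,2.5],
    [0,0,1],
    [0,0,0]
  ],
  "delta_rot": [
    [0,0,0],
    [0,0,0],
    [0,0,0]
  ],
  "jaw": [0,0,0]
}}

```text
time: 5.65
tool_pos: [502.4, 414.0, 26.2]
tcp_rot: [179.8, 0.2, 33.4]
ft_force: [-0.5, -0.3, -2.8]
finger_gap: 43.3
```

Emit:
{"api": "jog_arm", "payload": {
  "offset": [
    [0,0,1],
    [0,0,0],
    [0,0,0],
    [0,0,0],
    [0,0,-25],
    [0,0,-35],
    [0,0,0]
  ],
  "delta_rot": [
    [0,0,0],
    [0,0,0],
    [0,0,0],
    [0,0,0],
    [0,0,0],
    [0,0,0],
    [0,0,0]
  ],
  "jaw": [62,62,62,62,62,62,62]
}}

```text
time: 6.35
tool_pos: [503.3, 415.4, 89.1]
tcp_rot: [179.9, 0.0, 33.4]
ft_force: [1.3, 0.4, 1.0]
finger_gap: 53.1
```

Run:
```python
from h import *
st()
go([433,166,85],-26.8)
p,d=cams.snapshot('wrist');cv2.imwrite('pics/w4.png',p[:,:,::-1])
```

```text
t6.35 tcp [503.3 415.4  89.1] rot [1.7985e+02 4.0000e-02 3.3410e+01] F [1.3 0.4 1. ] gap 53.1 j [35.1 21.4 84.2 -0.2 74.5  1.7]
off [-196.   169.4    4.7] rot [ 1.600e-01 -4.000e-02  6.021e+01]
```

View pics/w4.png

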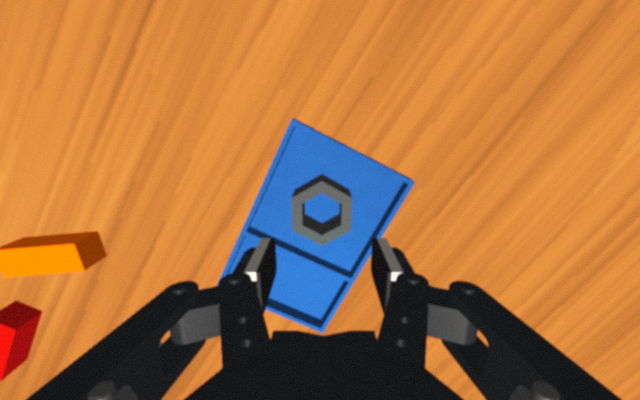

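Emit:
{"api": "jog_arm", "payload": {
  "offset": [
    [-32.7,28.2,-1],
    [-32.7,28.2,-1],
    [-32.7,28.2,-1],
    [-32.7,28.2,-1],
    [-32.7,28.2,-1],
    [-32.7,28.2,-1],
    [0,0,0],
    [0,0,0],
    [0,0,0],
    [0,0,0],
    [0,0,0],
    [0,0,0],
    [0,0,0],
    [0,0,0],
    [0,0,0]
  ],
  "delta_rot": [
    [0,0,0],
    [0,0,0],
    [0,0,0],
    [0,0,0],
    [0,0,0],
    [0,0,0],
    [0,0,8.5],
    [0,0,8.5],
    [0,0,8.5],
    [0,0,8.5],
    [0,0,8.5],
    [0,0,8.5],
    [0,0,8.5],
    [0,0,0],
    [0,0,0]
  ],
  "jaw": [55,55,55,55,55,55,55,55,55,55,55,55,55,55,55]
}}

```text
time: 7.9
tool_pos: [420.2, 153.0, 79.8]
tcp_rot: [179.1, 0.6, -26.5]
ft_force: [-0.3, 0.7, 0.1]
finger_gap: 47.0
```

Run:
```python
from h import *
st()
p,d=cams.snapshot('wrist');cv2.imwrite('pics/w5.png',p[:,:,::-1])
m=cams.camera_model('wrist');X=cloud(m,d);X[d==0]=np.nan
P=X[(np.hypot(X[...,0]-433,X[...,1]-166)<50)&(X[...,2]>22)&(X[...,2]<31)]
print(len(P),cv2.minAreaRect(P[:,:2].astype(np.float32)))
go([433,166,60],-26.8)
```

```text
t7.90 tcp [420.2 153.   79.8] rot [179.05   0.61 -26.5 ] F [-0.3  0.7  0.1] gap 47.0 j [ 13.7  -8.  117.1  -0.3  72.   40.3]
3261 ((435.5004577636719, 166.68191528320312), (69.92572021484375, 26.07137107849121), 62.183231353759766)
off [  5.9 -17.7  19.4] rot [0.95 0.61 0.3 ]
```

View pics/w5.png

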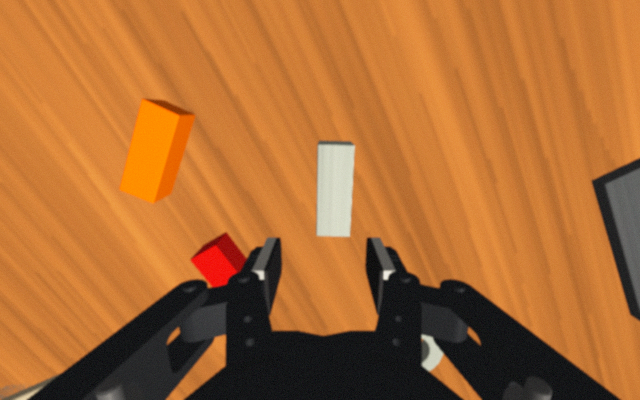

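Emit:
{"api": "jog_arm", "payload": {
  "offset": [
    [7.1,-18.9,10],
    [0,0,20],
    [0,0,20],
    [0,0,10],
    [0,0,0],
    [0,0,0]
  ],
  "delta_rot": [
    [0.9,0.6,1.0],
    [0,0,0],
    [0,0,0],
    [0,0,0],
    [0,0,0],
    [0,0,0]
  ],
  "jaw": [55,55,55,55,55,55]
}}

```text
time: 8.55
tool_pos: [436.0, 167.3, 18.1]
tcp_rot: [-180.0, -0.1, -26.6]
ft_force: [0.3, -1.0, 0.4]
finger_gap: 47.1
```

Run:
```python
from h import *
st()
go([435,166.5,13],-27.5)
```

```text
t8.55 tcp [436.  167.3  18.1] rot [-1.7996e+02 -9.0000e-02 -2.6590e+01] F [ 0.3 -1.   0.4] gap 47.1 j [ 14.7  -0.4 117.2  -0.   63.1  41.3]
off [-0.6  1.1  5.1] rot [-0.04 -0.09  0.91]
```

Emit:
{"api": "jog_arm", "payload": {
  "offset": [
    [-0.6,1,5],
    [0,0,0],
    [0,0,0],
    [0,0,0],
    [0,0,0]
  ],
  "delta_rot": [
    [0,0,0.9],
    [0,0,0],
    [0,0,0],
    [0,0,0],
    [0,0,0]
  ],
  "jaw": [55,0,0,0,0]
}}

```text
time: 9.05
tool_pos: [436.7, 166.9, 15.5]
tcp_rot: [-179.8, -0.2, -27.5]
ft_force: [0.6, 0.4, -2.5]
finger_gap: 24.1
```

Emit:
{"api": "jog_arm", "payload": {
  "offset": [
    [0,0,0],
    [0,0,0],
    [0,0,-25],
    [0,0,-30],
    [0,0,0],
    [0,0,0]
  ],
  "delta_rot": [
    [0,0,0],
    [0,0,0],
    [0,0,0],
    [0,0,0],
    [0,0,0],
    [0,0,0]
  ],
  "jaw": [0,0,0,0,0,0]
}}

```text
time: 9.65
tool_pos: [434.2, 166.3, 69.8]
tcp_rot: [-180.0, -0.1, -27.5]
ft_force: [-0.5, -0.6, -3.4]
finger_gap: 24.1
```

Run:
```python
from h import *
st()
go([511,337,80],-83.3)
p,d=cams.snapshot('wrist');cv2.imwrite('pics/w6.png',p[:,:,::-1])
m=cams.camera_model('wrist');X=cloud(m,d)
print(X[160:280:10,322].round(1))
```

```text
t9.65 tcp [434.2 166.3  69.8] rot [-1.7999e+02 -5.0000e-02 -2.7500e+01] F [-0.5 -0.6 -3.4] gap 24.1 j [ 14.7  -5.5 115.9  -0.   69.5  42.2]
off [ -10.7 -186.9  -10.2] rot [-3.00e-02 -5.00e-02  5.58e+01]
[[ 4.530e+02  2.031e+02 -5.000e-01]
 [ 4.493e+02  1.962e+02 -1.100e+00]
 [ 4.457e+02  1.893e+02 -3.000e-01]
 [ 4.499e+02  1.970e+02  6.370e+01]
 [ 4.496e+02  1.962e+02  8.000e+01]
 [ 4.473e+02  1.918e+02  8.070e+01]
 [ 4.446e+02  1.867e+02  7.970e+01]
 [ 4.422e+02  1.820e+02  8.010e+01]
 [ 4.395e+02  1.770e+02  8.000e+01]
 [ 4.369e+02  1.719e+02  7.970e+01]
 [ 4.342e+02  1.668e+02  8.000e+01]
 [ 4.314e+02  1.615e+02  8.000e+01]]
```

View pics/w6.png

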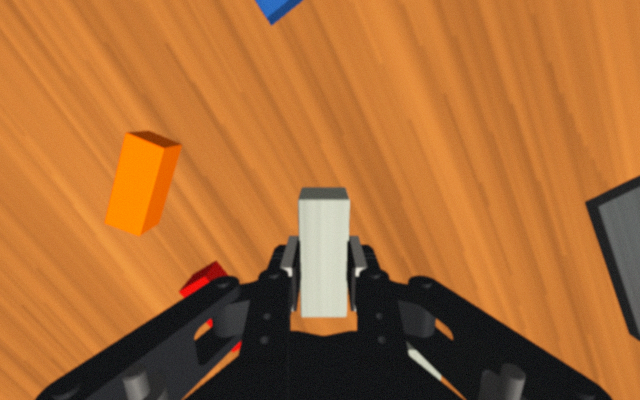

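Emit:
{"api": "jog_arm", "payload": {
  "offset": [
    [-2.1,-37.4,-2],
    [-2.1,-37.4,-2],
    [-2.1,-37.4,-2],
    [-2.1,-37.4,-2],
    [-2.1,-37.4,-2],
    [0,0,0],
    [0,0,0],
    [0,0,0],
    [0,0,0],
    [0,0,0],
    [0,0,0],
    [0,0,0],
    [0,0,0],
    [0,0,0]
  ],
  "delta_rot": [
    [0,0,0],
    [0,0,0],
    [0,0,0],
    [0,0,0],
    [0,0,0],
    [0,0,8.5],
    [0,0,8.5],
    [0,0,8.5],
    [0,0,8.5],
    [0,0,8.5],
    [0,0,8.5],
    [0,0,4.8],
    [0,0,0],
    [0,0,0]
  ],
  "jaw": [0,0,0,0,0,0,0,0,0,0,0,0,0,0]
}}

```text
time: 11.1
tool_pos: [500.9, 337.7, 49.1]
tcp_rot: [178.1, -0.8, -84.5]
ft_force: [0.2, -0.1, -1.9]
finger_gap: 24.2
```

Run:
```python
from h import *
st()
go([511.5,337.5,30],-83.3)
```

```text
t11.10 tcp [500.9 337.7  49.1] rot [178.15  -0.82 -84.53] F [ 0.2 -0.1 -1.9] gap 24.2 j [ 29.1  18.8  91.9  -0.   71.3 113.7]
off [  0.9 -11.1  18.8] rot [ 1.86 -0.8  -1.24]
```

Emit:
{"api": "jog_arm", "payload": {
  "offset": [
    [0.9,-11,0],
    [0,0,10],
    [0,0,8],
    [0,0,0],
    [0,0,0]
  ],
  "delta_rot": [
    [1.8,-0.8,-1.2],
    [0,0,0],
    [0,0,0],
    [0,0,0],
    [0,0,0]
  ],
  "jaw": [0,0,0,0,0]
}}

```text
time: 11.6
tool_pos: [509.4, 336.8, 25.6]
tcp_rot: [179.6, -0.1, -82.9]
ft_force: [-0.4, -0.1, -2.8]
finger_gap: 23.9
```

Run:
```python
from h import *
st()
go([511.5,337.5,21],-83.3)
p,d=cams.snapshot('wrist');cv2.imwrite('pics/w7.png',p[:,:,::-1])
```

```text
t11.60 tcp [509.4 336.8  25.6] rot [ 1.796e+02 -1.200e-01 -8.294e+01] F [-0.4 -0.1 -2.8] gap 23.9 j [ 28.6  20.1  93.1   0.   67.2 111.6]
off [-0.4 -2.2  4.6] rot [ 0.4  -0.12  0.36]
```

View pics/w7.png

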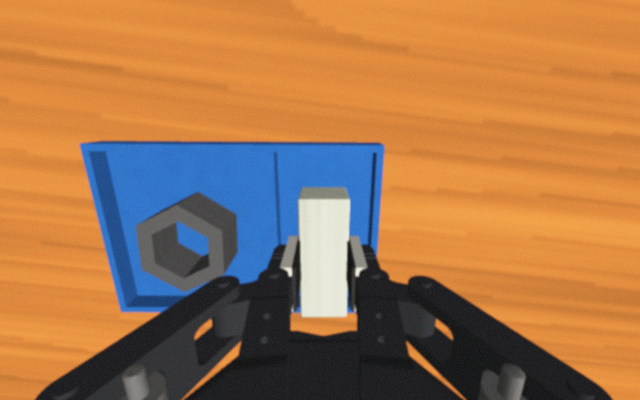

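Emit:
{"api": "jog_arm", "payload": {
  "offset": [
    [0,-2,4.5],
    [0,0,0],
    [0,0,0]
  ],
  "delta_rot": [
    [0.4,0,0.3],
    [0,0,0],
    [0,0,0]
  ],
  "jaw": [0,0,0]
}}

```text
time: 11.95
tool_pos: [511.6, 337.4, 21.2]
tcp_rot: [-179.9, -0.1, -83.2]
ft_force: [-0.5, 0.7, -1.8]
finger_gap: 24.2
```

Emit:
{"api": "jog_arm", "payload": {
  "offset": [
    [0,0,0.5],
    [0,0,0],
    [0,0,0],
    [0,0,0],
    [0,0,-30],
    [0,0,-40],
    [0,0,-30],
    [0,0,0],
    [0,0,0]
  ],
  "delta_rot": [
    [0,0,0],
    [0,0,0],
    [0,0,0],
    [0,0,0],
    [0,0,0],
    [0,0,0],
    [0,0,0],
    [0,0,0],
    [0,0,0]
  ],
  "jaw": [0,48,48,48,48,48,48,48,48]
}}

```text
time: 12.85
tool_pos: [512.4, 338.1, 126.3]
tcp_rot: [-179.8, -0.0, -83.2]
ft_force: [-0.8, -0.4, -0.1]
finger_gap: 40.9
```

Run:
```python
from h import *
st()
go([428.5,-4.5,110],-30)
p,d=cams.snapshot('wrist');cv2.imwrite('pics/w8.png',p[:,:,::-1])
```

```text
t12.85 tcp [512.4 338.1 126.3] rot [-1.7978e+02 -4.0000e-02 -8.3250e+01] F [-0.8 -0.4 -0.1] gap 40.9 j [ 2.87e+01  1.34e+01  8.97e+01 -1.00e-01  7.66e+01  1.12e+02]
off [330.3 123.7  16. ] rot [ -0.18  -0.14 -53.25]
```

View pics/w8.png

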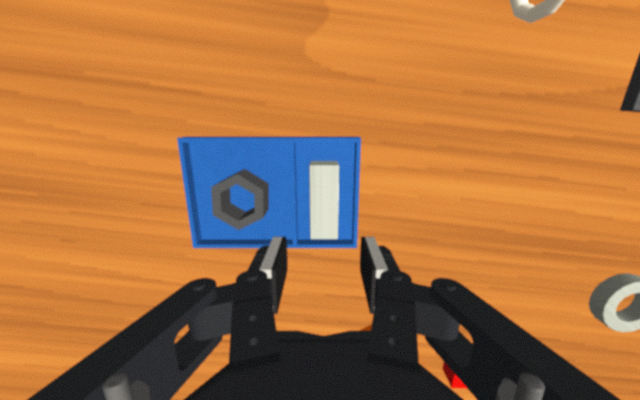

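Emit:
{"api": "jog_arm", "payload": {
  "offset": [
    [41.3,15.5,-1],
    [41.3,15.5,-1],
    [41.3,15.5,-1],
    [41.3,15.5,-1],
    [41.3,15.5,-1],
    [41.3,15.5,-1],
    [41.3,15.5,-1],
    [41.3,15.5,-1],
    [0,0,0],
    [0,0,0],
    [0,0,0]
  ],
  "delta_rot": [
    [0,0,0],
    [0,0,0],
    [0,0,0],
    [0,0,0],
    [0,0,0],
    [0,0,0],
    [0,0,0],
    [0,0,0],
    [0,0,0],
    [0,0,0],
    [0,0,0]
  ],
  "jaw": [48,60,100,100,100,100,100,100,100,100,100]
}}

```text
time: 14.0
tool_pos: [416.7, -16.6, 119.3]
tcp_rot: [179.1, -0.0, -83.2]
ft_force: [0.3, 0.0, 0.1]
finger_gap: 85.8
```

```bash
cat > ring.py <<'E'
from h import *
import sys
def ring(c,z,rad,name):
    p,d=cams.snapshot('wrist');cv2.imwrite(f'pics/{name}.png',p[:,:,::-1])
    m=cams.camera_model('wrist');X=cloud(m,d);X[d==0]=np.nan
    P=X[(np.hypot(X[...,0]-c[0],X[...,1]-c[1])<rad+18)&(abs(X[...,2]-z)<4)]
    print(len(P),cv2.minEnclosingCircle(P[:,:2].astype(np.float32)),np.median(P[:,2]))
E
python3 - <<'E'
from ring import *
st()
ring((428.5,-4.5),18,32,'w9')
go([428.5,-4.5,50],-83)
E
```

```text
t14.00 tcp [416.7 -16.6 119.3] rot [ 1.791e+02 -2.000e-02 -8.321e+01] F [0.3 0.  0.1] gap 85.8 j [ -9.1 -16.5 119.8  -0.3  77.5  74.2]
2591 ((430.4962158203125, -3.946521282196045), 31.937149047851562) 17.058615648710983
off [-10.2 -14.3  69. ] rot [ 0.91 -0.01 -0.17]
```

View pics/w9.png

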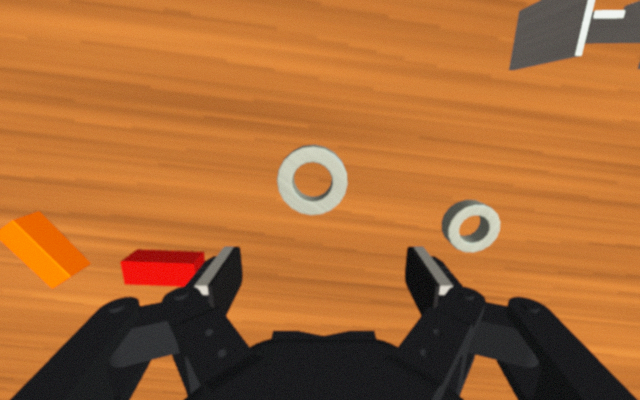

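Emit:
{"api": "jog_arm", "payload": {
  "offset": [
    [-10.8,-14.4,25],
    [0,0,30],
    [0,0,30],
    [0,0,12],
    [0,0,0],
    [0,0,0]
  ],
  "delta_rot": [
    [0.9,0,0],
    [0,0,0],
    [0,0,0],
    [0,0,0],
    [0,0,0],
    [0,0,0]
  ],
  "jaw": [100,100,100,100,100,100]
}}

```text
time: 14.65
tool_pos: [431.6, 4.2, 18.6]
tcp_rot: [-179.9, 0.1, -82.4]
ft_force: [-0.2, 0.2, 0.4]
finger_gap: 85.7
```

Run:
```python
from ring import *
st()
go([429.7,-4.2,0],-83)
```

```text
t14.65 tcp [431.6   4.2  18.6] rot [-1.7993e+02  5.0000e-02 -8.2440e+01] F [-0.2  0.2  0.4] gap 85.7 j [-6.300e+00 -6.200e+00  1.226e+02  1.000e-01  6.350e+01  7.610e+01]
off [ 8.1  3.  18.6] rot [-0.07  0.05  0.56]
```

Emit:
{"api": "jog_arm", "payload": {
  "offset": [
    [8.1,3,0],
    [0,0,9],
    [0,0,9],
    [0,0,0]
  ],
  "delta_rot": [
    [0,0,0.5],
    [0,0,0],
    [0,0,0],
    [0,0,0]
  ],
  "jaw": [100,100,100,100]
}}

```text
time: 15.05
tool_pos: [432.3, -4.4, 2.2]
tcp_rot: [-179.6, -0.0, -82.9]
ft_force: [-0.5, -0.3, 0.3]
finger_gap: 85.4
```

Run:
```python
from ring import *
st()
go([429.7,-4.2,-1],-83)
p,d=cams.snapshot('wrist');cv2.imwrite('pics/w10.png',p[:,:,::-1])
```

```text
t15.05 tcp [432.3  -4.4   2.2] rot [-1.7963e+02 -2.0000e-02 -8.2890e+01] F [-0.5 -0.3  0.3] gap 85.4 j [-7.400e+00 -4.600e+00  1.232e+02  1.000e-01  6.100e+01  7.540e+01]
off [-0.5  2.6  3.2] rot [-0.37 -0.02  0.11]
```

View pics/w10.png

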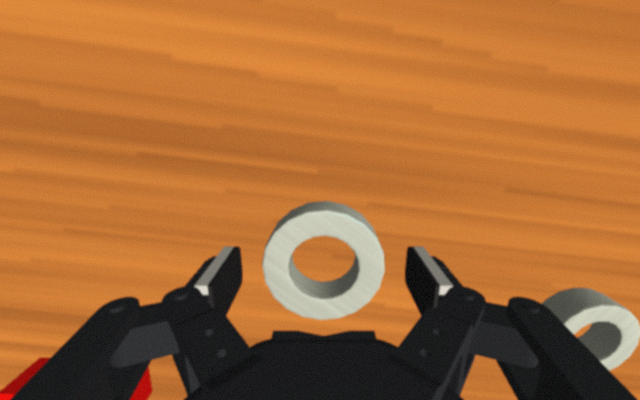

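Emit:
{"api": "jog_arm", "payload": {
  "offset": [
    [-0.5,2.6,2.5],
    [0,0,0],
    [0,0,0],
    [0,0,0],
    [0,0,0],
    [0,0,0]
  ],
  "delta_rot": [
    [-0.4,0,0],
    [0,0,0],
    [0,0,0],
    [0,0,0],
    [0,0,0],
    [0,0,0]
  ],
  "jaw": [100,0,0,0,0,0],
  "newtons": 60
}}

```text
time: 15.7
tool_pos: [430.4, -4.6, 1.6]
tcp_rot: [180.0, -0.1, -82.9]
ft_force: [-0.2, -0.6, -1.4]
finger_gap: 62.0
```

Emit:
{"api": "jog_arm", "payload": {
  "offset": [
    [0,0,-20],
    [0,0,-45],
    [0,0,-45],
    [0,0,0],
    [0,0,0]
  ],
  "delta_rot": [
    [0,0,0],
    [0,0,0],
    [0,0,0],
    [0,0,0],
    [0,0,0]
  ],
  "jaw": [0,0,0,0,0]
}}

```text
time: 16.2
tool_pos: [427.2, -4.0, 112.3]
tcp_rot: [179.6, 0.0, -82.9]
ft_force: [-0.3, 0.4, -4.0]
finger_gap: 61.8
```

Run:
```python
from ring import *
s=st()
go([518.8,-404,118])
ring(s['tool_pos'][:2],s['tool_pos'][2]+15,32,'w11')
```

```text
t16.20 tcp [427.2  -4.  112.3] rot [ 1.796e+02  5.000e-02 -8.289e+01] F [-0.3  0.4 -4. ] gap 61.8 j [-7.400e+00 -1.470e+01  1.192e+02 -1.000e-01  7.590e+01  7.550e+01]
off [408.3 -41.4  -6.3] rot None
8246 ((435.10101318359375, -2.6428260803222656), 44.42339324951172) 128.1013133886597
```

View pics/w11.png

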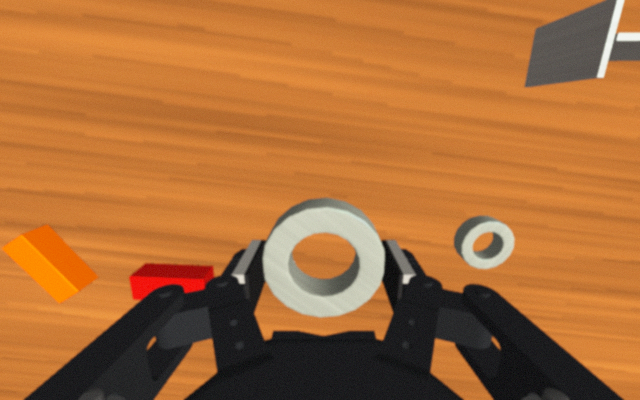

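Emit:
{"api": "jog_arm", "payload": {
  "offset": [
    [40,-4,-3],
    [40,-4,-3],
    [40,-4,-3],
    [40,-4,-3],
    [40,-4,-3],
    [40,-4,-3],
    [40,-4,-3],
    [40,-4,-3],
    [40,-4,-3],
    [40,-4,-3],
    [0,0,0],
    [0,0,0],
    [0,0,0]
  ],
  "delta_rot": [
    [0,0,0],
    [0,0,0],
    [0,0,0],
    [0,0,0],
    [0,0,0],
    [0,0,0],
    [0,0,0],
    [0,0,0],
    [0,0,0],
    [0,0,0],
    [0,0,0],
    [0,0,0],
    [0,0,0]
  ],
  "jaw": [0,0,0,0,0,0,0,0,0,0,0,0,0]
}}

```text
time: 17.55
tool_pos: [507.7, -402.9, 107.1]
tcp_rot: [177.9, 1.7, -82.7]
ft_force: [-0.1, -0.1, -2.9]
finger_gap: 61.5
```

Run:
```python
from h import *
s=st()
p,d=cams.snapshot('wrist');cv2.imwrite('pics/w12.png',p[:,:,::-1])
m=cams.camera_model('wrist')
print('ring',ray(m,324,258,s['tool_pos'][2]+16))
X=cloud(m,d);X[d==0]=np.nan
P=X[(np.hypot(X[...,0]-519,X[...,1]+404)<70)&(abs(X[...,2]-10)<3.5)];print('foot',len(P),cv2.minEnclosingCircle(P[:,:2].astype(np.float32)))
P=X[(np.hypot(X[...,0]-519,X[...,1]+404)<20)&(abs(X[...,2]-60)<15)];print('post',len(P),np.median(P,0) if len(P) else 0)
go([518.8,-404,90],-83)
```

```text
t17.55 tcp [ 507.7 -402.9  107.1] rot [177.92   1.68 -82.73] F [-0.1 -0.1 -2.9] gap 61.5 j [-42.7  22.1  81.3  -0.5  79.2  40.1]
ring [ 512.87434188 -402.09898625  123.14966606]
foot 7270 ((521.2553100585938, -404.5681457519531), 49.85440444946289)
post 126 [ 526.14791137 -404.2153678    55.41107002]
off [  3.7 -11.6  16.4] rot [2.11 1.71 0.33]
```

View pics/w12.png

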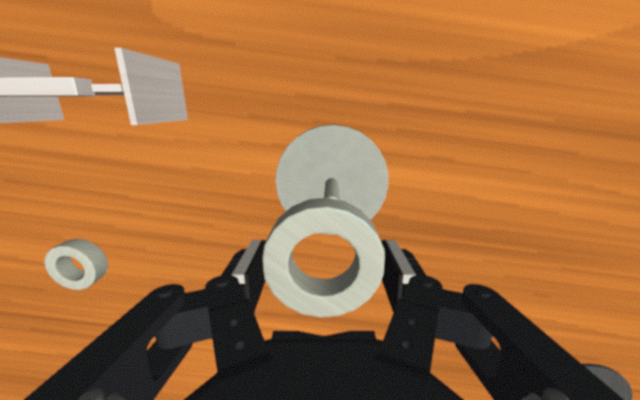

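Emit:
{"api": "jog_arm", "payload": {
  "offset": [
    [3.7,-11.6,5],
    [0,0,0],
    [0,0,0]
  ],
  "delta_rot": [
    [2.1,1.7,0.3],
    [0,0,0],
    [0,0,0]
  ],
  "jaw": [0,0,0]
}}

```text
time: 17.9
tool_pos: [518.9, -400.8, 100.6]
tcp_rot: [179.9, 0.1, -82.8]
ft_force: [-0.2, -0.2, -1.8]
finger_gap: 61.7
```

```bash
cat > sp.py <<'E'
from h import *
s=st()
p,d=cams.snapshot('wrist');cv2.imwrite('pics/w13.png',p[:,:,::-1])
m=cams.camera_model('wrist')
zt=s['tool_pos'][2]+16
X=cloud(m,d);X[d==0]=np.nan
M=(abs(X[...,2]-zt)<4)&(np.hypot(X[...,0]-s['tool_pos'][0],X[...,1]-s['tool_pos'][1])<40)
g=np.zeros(M.shape,np.uint8);g[M]=255
# hole contour
cs,h=cv2.findContours(g,cv2.RETR_CCOMP,cv2.CHAIN_APPROX_NONE)
for c,hh in zip(cs,h[0]):
    if len(c)>60:
        e=cv2.fitEllipse(c);print('hole' if hh[3]>=0 else 'outer',len(c),np.round(e[0],1),np.round(e[1],1),ray(m,*e[0],zt).round(1))
P=X[M];A=np.c_[P[:,:2]-s['tool_pos'][:2],np.ones(len(P))];print('plane',np.linalg.lstsq(A,P[:,2],rcond=None)[0].round(3),zt)
P=X[(np.hypot(X[...,0]-519,X[...,1]+404)<70)&(abs(X[...,2]-10)<3.5)];print('foot',len(P),cv2.minEnclosingCircle(P[:,:2].astype(np.float32)))
E
python3 sp.py
```

```text
t17.90 tcp [ 518.9 -400.8  100.6] rot [ 1.7992e+02  1.2000e-01 -8.2810e+01] F [-0.2 -0.2 -1.8] gap 61.7 j [-42.2  21.2  83.1   0.   75.8  40.6]
outer 432 [323.4 259.8] [108.7 134. ] [ 522.5 -400.   116.6]
hole 191 [323.5 261.6] [60.7 69.3] [ 521.5 -400.2  116.6]
plane [-2.00000e-03  6.00000e-03  1.15908e+02] 116.56061234445373
foot 6576 ((521.4297485351562, -404.9830322265625), 49.9274787902832)
```

View pics/w13.png

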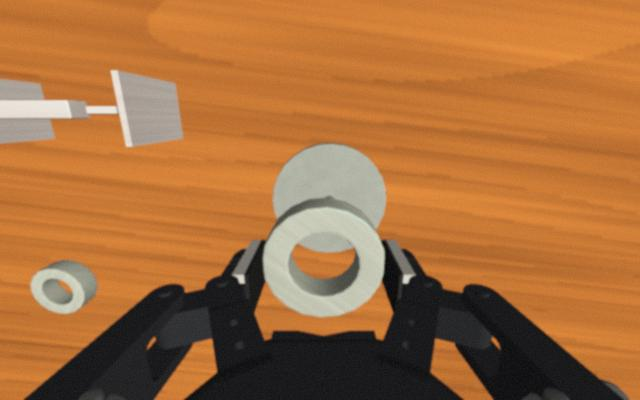

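Emit:
{"api": "jog_arm", "payload": {
  "offset": [
    [4.5,0.5,5],
    [0,0,10],
    [0,0,15],
    [0,0,0],
    [0,0,0]
  ],
  "delta_rot": [
    [0,0,0],
    [0,0,0],
    [0,0,0],
    [0,0,0],
    [0,0,0]
  ],
  "jaw": [0,0,0,0,0]
}}

```text
time: 18.45
tool_pos: [518.5, -405.1, 68.0]
tcp_rot: [179.8, 0.2, -82.8]
ft_force: [-0.2, 0.6, -1.6]
finger_gap: 62.2
```

```bash
python3 sp.py
```

```text
t18.45 tcp [ 518.5 -405.1   68. ] rot [179.84   0.18 -82.77] F [-0.2  0.6 -1.6] gap 62.2 j [-42.5  23.6  83.8  -0.   72.9  40.3]
outer 435 [323.5 259.9] [108.4 133.9] [ 521.8 -404.1   84. ]
hole 191 [323.5 261.7] [60.9 69.5] [ 520.8 -404.3   84. ]
plane [-4.0000e-03  6.0000e-03  8.3093e+01] 84.03091316857257
foot 8199 ((520.7935791015625, -404.5963134765625), 50.03663635253906)
```

View pics/w13.png

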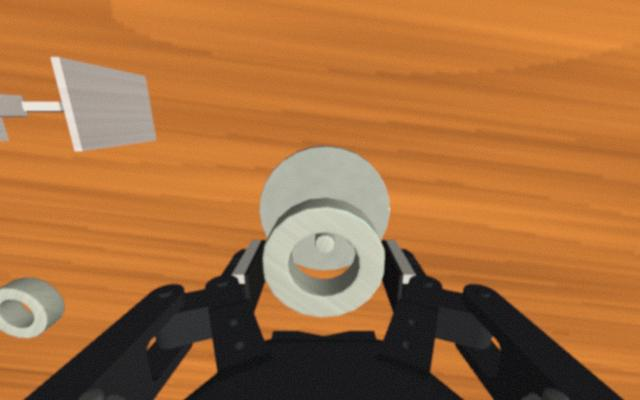

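Aligned: the post top appears inside the hole at (325,244). Lower.

Emit:
{"api": "jog_arm", "payload": {
  "offset": [
    [0,0,15],
    [0,0,18],
    [0,0,15],
    [0,0,0]
  ],
  "delta_rot": [
    [0,0,0],
    [0,0,0],
    [0,0,0],
    [0,0,0]
  ],
  "jaw": [0,0,0,0]
}}

```text
time: 18.9
tool_pos: [518.3, -405.0, 16.8]
tcp_rot: [179.9, 0.2, -82.8]
ft_force: [-1.7, 1.2, -3.7]
finger_gap: 61.3
```

```bash
python3 sp.py
```

```text
t18.90 tcp [ 518.3 -405.    16.8] rot [ 1.7986e+02  1.6000e-01 -8.2770e+01] F [-1.7  1.2 -3.7] gap 61.3 j [-42.5  27.   85.1  -0.   68.1  40.3]
outer 64 [324.9 255.8] [19.4 20.9] [ 523.9 -405.3   32.8]
outer 432 [323.6 259.4] [109.7 132.8] [ 521.8 -404.9   32.8]
hole 220 [323.7 266.9] [64.8 78.6] [ 517.6 -405.5   32.8]
plane [-6.0000e-03  3.0000e-03  3.3277e+01] 32.75745388150408
foot 9411 ((521.540771484375, -405.7193908691406), 50.20353698730469)
```

Emit:
{"api": "jog_arm", "payload": {
  "offset": [
    [0,0,3],
    [0,0,1],
    [0,0,0]
  ],
  "delta_rot": [
    [0,0,0],
    [0,0,0],
    [0,0,0]
  ],
  "jaw": [0,0,0]
}}

```text
time: 19.25
tool_pos: [519.8, -406.3, 15.4]
tcp_rot: [-180.0, -0.0, -82.8]
ft_force: [1.2, 0.1, -2.2]
finger_gap: 61.6
```

Emit:
{"api": "jog_arm", "payload": {
  "offset": [
    [0,0,1.5],
    [0,0,1.5],
    [0,0,0]
  ],
  "delta_rot": [
    [0,0,0],
    [0,0,0],
    [0,0,0]
  ],
  "jaw": [0,0,0]
}}

```text
time: 19.55
tool_pos: [520.6, -407.2, 13.8]
tcp_rot: [-179.9, -0.1, -82.8]
ft_force: [-0.3, -1.1, -1.7]
finger_gap: 62.0
```

Emit:
{"api": "jog_arm", "payload": {
  "offset": [
    [-1,0,1.2],
    [0,0,0],
    [0,0,0],
    [0,0,0],
    [0,0,0],
    [0,0,-15],
    [0,0,-40],
    [0,0,-45],
    [0,0,0],
    [0,0,0]
  ],
  "delta_rot": [
    [0,0,0],
    [0,0,0],
    [0,0,0],
    [0,0,0],
    [0,0,0],
    [0,0,0],
    [0,0,0],
    [0,0,0],
    [0,0,0],
    [0,0,0]
  ],
  "jaw": [0,100,100,100,100,100,100,100,100,100]
}}

```text
time: 20.55
tool_pos: [521.0, -406.5, 121.5]
tcp_rot: [-179.8, -0.3, -82.8]
ft_force: [1.1, 0.7, -0.5]
finger_gap: 85.5
```

Run:
```python
from ring import *
st()
ring((519,-404),28,32,'w14')
go([400,-160.5,120])
```

```text
t20.55 tcp [ 521.  -406.5  121.5] rot [-179.78   -0.27  -82.76] F [ 1.1  0.7 -0.5] gap 85.5 j [-42.4  20.5  81.8  -0.   77.4  40.4]
2637 ((521.8877563476562, -406.4478454589844), 31.87102508544922) 28.16041737425899
off [-260.1   89.7    0.4] rot None
```

View pics/w14.png

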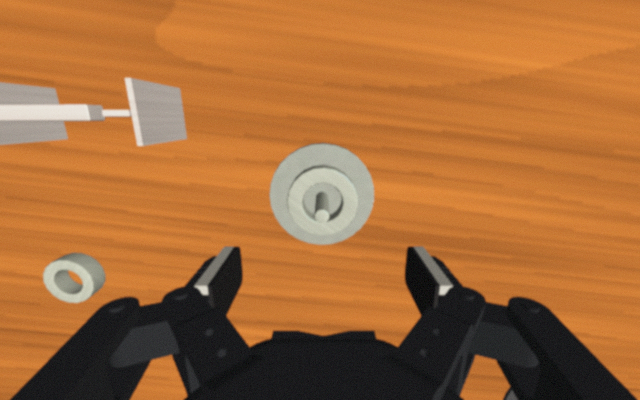

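Emit:
{"api": "jog_arm", "payload": {
  "offset": [
    [-37.2,12.8,-2],
    [-37.2,12.8,-2],
    [-37.2,12.8,-2],
    [-37.2,12.8,-2],
    [-37.2,12.8,-2],
    [-37.2,12.8,-2],
    [-37.2,12.8,-2],
    [0,0,0],
    [0,0,0],
    [0,0,0]
  ],
  "delta_rot": [
    [0,0,0],
    [0,0,0],
    [0,0,0],
    [0,0,0],
    [0,0,0],
    [0,0,0],
    [0,0,0],
    [0,0,0],
    [0,0,0],
    [0,0,0]
  ],
  "jaw": [90,90,90,90,90,90,90,90,90,90]
}}

```text
time: 21.6
tool_pos: [390.5, -149.4, 125.3]
tcp_rot: [179.7, 0.1, -82.8]
ft_force: [0.1, -0.4, -0.2]
finger_gap: 77.3
```

Run:
```python
from ring import *
st()
ring((400,-160.5),18,25,'w15')
go([400.5,-160.5,50],-83)
```

```text
t21.60 tcp [ 390.5 -149.4  125.3] rot [ 1.7974e+02  1.5000e-01 -8.2840e+01] F [ 0.1 -0.4 -0.2] gap 77.3 j [-27.9 -17.3 119.9  -0.   77.8  54.9]
1495 ((403.27099609375, -162.1676483154297), 24.924856185913086) 17.11110932580947
off [12.2 -8.8 75.3] rot [0.26 0.14 0.14]
```

Emit:
{"api": "jog_arm", "payload": {
  "offset": [
    [13.2,-9.7,10],
    [0,0,30],
    [0,0,30],
    [0,0,30],
    [0,0,0],
    [0,0,0]
  ],
  "delta_rot": [
    [0.3,0,0],
    [0,0,0],
    [0,0,0],
    [0,0,0],
    [0,0,0],
    [0,0,0]
  ],
  "jaw": [90,90,90,90,90,90]
}}

```text
time: 22.25
tool_pos: [406.1, -167.9, 23.9]
tcp_rot: [-179.8, 0.0, -83.2]
ft_force: [0.0, 1.1, -0.0]
finger_gap: 76.8
```

Run:
```python
from ring import *
st()
go([401.8,-161.3,1],-83)
```

```text
t22.25 tcp [ 406.1 -167.9   23.9] rot [-179.82    0.    -83.19] F [ 0.   1.1 -0. ] gap 76.8 j [-2.930e+01 -5.600e+00  1.214e+02  1.000e-01  6.400e+01  5.390e+01]
off [-7.1  3.5 22.9] rot [-0.18  0.   -0.19]
```

Emit:
{"api": "jog_arm", "payload": {
  "offset": [
    [-7.1,3.5,0],
    [0,0,11],
    [0,0,10],
    [0,0,0]
  ],
  "delta_rot": [
    [0,0,0],
    [0,0,0],
    [0,0,0],
    [0,0,0]
  ],
  "jaw": [90,90,90,90]
}}

```text
time: 22.65
tool_pos: [404.6, -162.9, 5.7]
tcp_rot: [-179.5, -0.2, -83.2]
ft_force: [-1.0, 0.6, -0.6]
finger_gap: 76.9
```

Run:
```python
from ring import *
st()
go([401.8,-161.3,1],-83)
```

```text
t22.65 tcp [ 404.6 -162.9    5.7] rot [-179.51   -0.22  -83.23] F [-1.   0.6 -0.6] gap 76.9 j [-2.880e+01 -4.500e+00  1.227e+02  1.000e-01  6.130e+01  5.440e+01]
off [-1.9  2.7  4.7] rot [-0.49 -0.22 -0.23]
```

Emit:
{"api": "jog_arm", "payload": {
  "offset": [
    [-1.9,2.7,4],
    [0,0,0],
    [0,0,0],
    [0,0,0],
    [0,0,0],
    [0,0,0]
  ],
  "delta_rot": [
    [-0.5,-0.2,0],
    [0,0,0],
    [0,0,0],
    [0,0,0],
    [0,0,0],
    [0,0,0]
  ],
  "jaw": [90,0,0,0,0,0]
}}

```text
time: 23.25
tool_pos: [402.1, -161.5, 2.7]
tcp_rot: [180.0, -0.0, -83.2]
ft_force: [-0.0, -0.2, -1.8]
finger_gap: 48.1
```

Emit:
{"api": "jog_arm", "payload": {
  "offset": [
    [0,0,-20],
    [0,0,-45],
    [0,0,-50],
    [0,0,0],
    [0,0,0]
  ],
  "delta_rot": [
    [0,0,0],
    [0,0,0],
    [0,0,0],
    [0,0,0],
    [0,0,0]
  ],
  "jaw": [0,0,0,0,0]
}}

```text
time: 23.75
tool_pos: [399.8, -160.2, 119.3]
tcp_rot: [179.7, 0.1, -83.2]
ft_force: [-0.4, -1.3, -3.1]
finger_gap: 47.6
```

Run:
```python
from h import *
s=st()
go([519,-404,125],-83)
p,d=cams.snapshot('wrist');cv2.imwrite('pics/w16.png',p[:,:,::-1])
```

```text
t23.75 tcp [ 399.8 -160.2  119.3] rot [ 1.7972e+02  1.5000e-01 -8.3210e+01] F [-0.4 -1.3 -3.1] gap 47.6 j [-28.6 -14.6 118.4  -0.   76.6  54.6]
off [256.2 -89.5  -6.8] rot [ 0.28  0.15 -0.21]
```

View pics/w16.png

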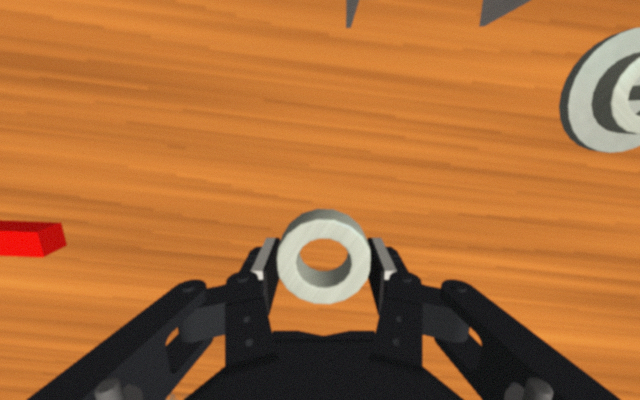

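Emit:
{"api": "jog_arm", "payload": {
  "offset": [
    [36.6,-12.8,-2.5],
    [36.6,-12.8,-2.5],
    [36.6,-12.8,-2.5],
    [36.6,-12.8,-2.5],
    [36.6,-12.8,-2.5],
    [36.6,-12.8,-2.5],
    [36.6,-12.8,-2.5],
    [0,0,0],
    [0,0,0],
    [0,0,0]
  ],
  "delta_rot": [
    [0,0,0],
    [0,0,0],
    [0,0,0],
    [0,0,0],
    [0,0,0],
    [0,0,0],
    [0,0,0],
    [0,0,0],
    [0,0,0],
    [0,0,0]
  ],
  "jaw": [0,0,0,0,0,0,0,0,0,0]
}}

```text
time: 24.8
tool_pos: [514.8, -405.8, 109.3]
tcp_rot: [178.5, 1.5, -83.1]
ft_force: [-0.7, -0.1, -1.6]
finger_gap: 48.0
```

Run:
```python
from h import *
s=st()
go([519,-404.3,95],-83)
```

```text
t24.80 tcp [ 514.8 -405.8  109.3] rot [178.53   1.49 -83.13] F [-0.7 -0.1 -1.6] gap 48.0 j [-42.6  22.6  80.5  -0.2  79.   40.5]
off [-0.6 -4.7 14.2] rot [ 1.47  1.49 -0.11]
```

Emit:
{"api": "jog_arm", "payload": {
  "offset": [
    [-0.6,-4.7,5],
    [0,0,10],
    [0,0,10],
    [0,0,0],
    [0,0,0]
  ],
  "delta_rot": [
    [1.5,1.5,-0.1],
    [0,0,0],
    [0,0,0],
    [0,0,0],
    [0,0,0]
  ],
  "jaw": [0,0,0,0,0]
}}

```text
time: 25.3
tool_pos: [517.2, -399.9, 80.9]
tcp_rot: [179.8, 0.2, -82.9]
ft_force: [-0.3, -0.0, -2.3]
finger_gap: 48.2
```

```bash
sed -i 's/<40)/<27)/' sp.py; python3 sp.py
```

```text
t25.30 tcp [ 517.2 -399.9   80.9] rot [179.85   0.22 -82.87] F [-0.3 -0.  -2.3] gap 48.2 j [-42.2  22.2  84.1   0.   74.   40.6]
outer 322 [323.6 260.1] [84.8 99.8] [ 520.5 -399.3   96.9]
hole 153 [323.6 260.8] [48.  54.3] [ 520.1 -399.3   96.9]
plane [-4.0000e-03  2.0000e-03  9.5201e+01] 96.85448937529875
foot 5788 ((521.2984008789062, -404.9222717285156), 49.96261215209961)
```

View pics/w13.png

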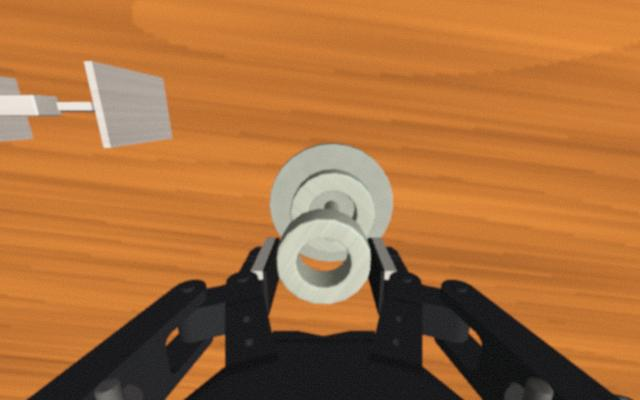

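Emit:
{"api": "jog_arm", "payload": {
  "offset": [
    [5.4,-0.5,3],
    [0,0,3],
    [0,0,0],
    [0,0,0]
  ],
  "delta_rot": [
    [0,0,0],
    [0,0,0],
    [0,0,0],
    [0,0,0]
  ],
  "jaw": [0,0,0,0]
}}

```text
time: 25.75
tool_pos: [518.9, -406.6, 75.5]
tcp_rot: [179.9, 0.2, -82.9]
ft_force: [0.2, 0.6, -1.6]
finger_gap: 48.0
```

```bash
python3 sp.py
```

```text
t25.75 tcp [ 518.9 -406.6   75.5] rot [ 1.799e+02  1.500e-01 -8.289e+01] F [ 0.2  0.6 -1.6] gap 48.0 j [-42.5  23.2  83.4   0.   73.6  40.3]
outer 316 [323.6 260. ] [85.1 99.6] [ 522.3 -405.9   91.5]
hole 147 [323.5 260.7] [47.7 54.1] [ 521.9 -405.9   91.5]
plane [-3.0000e-03  2.0000e-03  8.9877e+01] 91.46887160307801
foot 5868 ((521.1968994140625, -404.8583984375), 50.01750183105469)
```

View pics/w13.png

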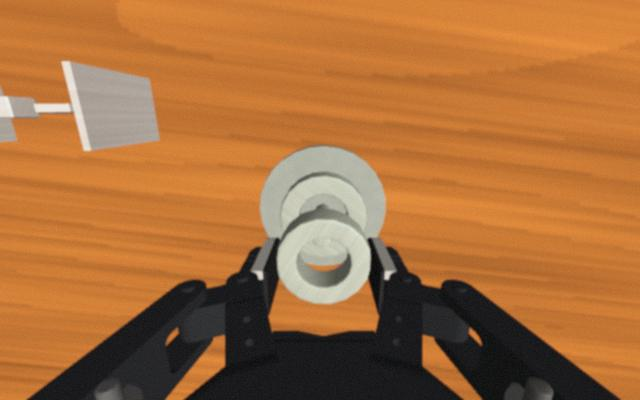

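Emit:
{"api": "jog_arm", "payload": {
  "offset": [
    [-1,0,8],
    [0,0,12],
    [0,0,12],
    [0,0,0],
    [0,0,0]
  ],
  "delta_rot": [
    [0,0,0],
    [0,0,0],
    [0,0,0],
    [0,0,0],
    [0,0,0]
  ],
  "jaw": [0,0,0,0,0]
}}

```text
time: 26.3
tool_pos: [518.2, -404.8, 39.6]
tcp_rot: [179.8, 0.2, -82.9]
ft_force: [0.5, -0.4, -0.6]
finger_gap: 47.7
```

```bash
python3 sp.py
```

```text
t26.30 tcp [ 518.2 -404.8   39.6] rot [179.84   0.22 -82.88] F [ 0.5 -0.4 -0.6] gap 47.7 j [-42.5  25.4  84.6   0.   70.3  40.4]
outer 68 [325.6 259. ] [20.9 22.4] [ 522.2 -404.9   55.6]
outer 323 [323.6 260.2] [84.7 99.5] [ 521.4 -404.    55.6]
hole 152 [323.4 260.9] [48.2 54.1] [ 521.  -404.    55.6]
plane [-3.0000e-03  4.0000e-03  5.3879e+01] 55.564390540952665
foot 6484 ((521.2530517578125, -404.7359619140625), 49.75425338745117)
```

View pics/w13.png

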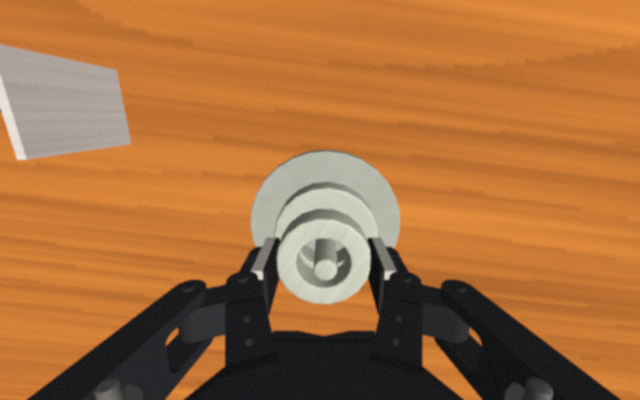

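Threaded; the post top shows at (325,270) inside the hole. Lower the rest.

Emit:
{"api": "jog_arm", "payload": {
  "offset": [
    [0,0,5],
    [0,0,3],
    [0,0,0]
  ],
  "delta_rot": [
    [0,0,0],
    [0,0,0],
    [0,0,0]
  ],
  "jaw": [0,0,0]
}}

```text
time: 26.65
tool_pos: [518.3, -404.9, 31.4]
tcp_rot: [179.9, 0.2, -82.9]
ft_force: [0.4, 0.2, -1.9]
finger_gap: 48.0
```

Emit:
{"api": "jog_arm", "payload": {
  "offset": [
    [0,0,1],
    [0,0,0],
    [0,0,0],
    [0,0,0],
    [0,0,-15],
    [0,0,-40],
    [0,0,-45],
    [0,0,0],
    [0,0,0]
  ],
  "delta_rot": [
    [0,0,0],
    [0,0,0],
    [0,0,0],
    [0,0,0],
    [0,0,0],
    [0,0,0],
    [0,0,0],
    [0,0,0],
    [0,0,0]
  ],
  "jaw": [0,90,90,90,90,90,90,90,90]
}}

```text
time: 27.55
tool_pos: [519.6, -406.1, 140.2]
tcp_rot: [-180.0, -0.0, -82.9]
ft_force: [0.2, -0.1, -1.0]
finger_gap: 76.5
```

Run:
```python
from ring import *
st()
ring((519,-404),46,25,'w17')
ring((519,-404),28,32,'w17')
go([570,-214,150],7.5)
```

```text
t27.55 tcp [ 519.6 -406.1  140.2] rot [-179.97   -0.    -82.88] F [ 0.2 -0.1 -1. ] gap 76.5 j [-42.5  19.7  80.8   0.   79.6  40.4]
1643 ((520.3775634765625, -405.3756408691406), 24.927228927612305) 46.20755841942925
1031 ((520.5490112304688, -405.3565368652344), 31.808929443359375) 25.967084260504354
off [-184.7  -73.6  -10. ] rot [-2.000e-02 -8.000e-02 -9.038e+01]
```

View pics/w17.png

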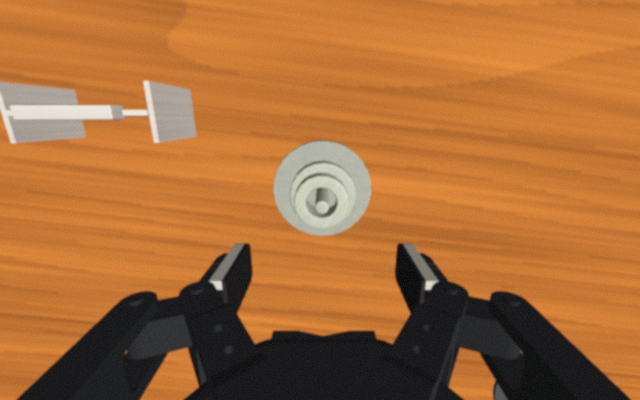

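Emit:
{"api": "jog_arm", "payload": {
  "offset": [
    [-37,-14.7,-10],
    [-37,-14.7,-10],
    [-37,-14.7,-10],
    [-37,-14.7,-10],
    [-37,-14.7,-10],
    [0,0,0],
    [0,0,0],
    [0,0,0],
    [0,0,0],
    [0,0,0],
    [0,0,0],
    [0,0,0],
    [0,0,0],
    [0,0,0],
    [0,0,0],
    [0,0,0],
    [0,0,0],
    [0,0,0]
  ],
  "delta_rot": [
    [0,0,0],
    [0,0,0],
    [0,0,0],
    [0,0,0],
    [0,0,0],
    [0,0,-8.2],
    [0,0,-8.2],
    [0,0,-8.2],
    [0,0,-8.2],
    [0,0,-8.2],
    [0,0,-8.2],
    [0,0,-8.2],
    [0,0,-8.2],
    [0,0,-8.2],
    [0,0,-8.2],
    [0,0,-8.2],
    [0,0,0],
    [0,0,0]
  ],
  "jaw": [70,50,50,50,50,50,50,50,50,50,50,50,50,50,50,50,50,50]
}}

```text
time: 29.45
tool_pos: [560.7, -199.8, 169.9]
tcp_rot: [-178.8, 1.6, 10.6]
ft_force: [1.2, 1.8, 0.1]
finger_gap: 42.1
```

```bash
cat > cov.py <<'E'
from h import *
import sys
s=st()
p,d=cams.snapshot('wrist');cv2.imwrite('pics/%s.png'%sys.argv[1],p[:,:,::-1])
m=cams.camera_model('wrist');X=cloud(m,d);X[d==0]=np.nan
P=X[(np.hypot(X[...,0]-570,X[...,1]+214)<60)&(abs(X[...,2]-80)<4)]
print(len(P),cv2.minAreaRect(P[:,:2].astype(np.float32)),np.median(P[:,2]))
go([570,-214,130],7.5)
E
python3 cov.py w18
```

```text
t29.45 tcp [ 560.7 -199.8  169.9] rot [-178.75    1.57   10.58] F [1.2 1.8 0.1] gap 42.1 j [-24.6  10.7  88.2   0.1  83.1 -35.2]
826 ((572.8956298828125, -214.08157348632812), (10.026079177856445, 70.26981353759766), 7.330117225646973) 79.06927120877329
off [ 7.7 16.5 39.3] rot [-1.21  1.61  3.08]
```

View pics/w18.png

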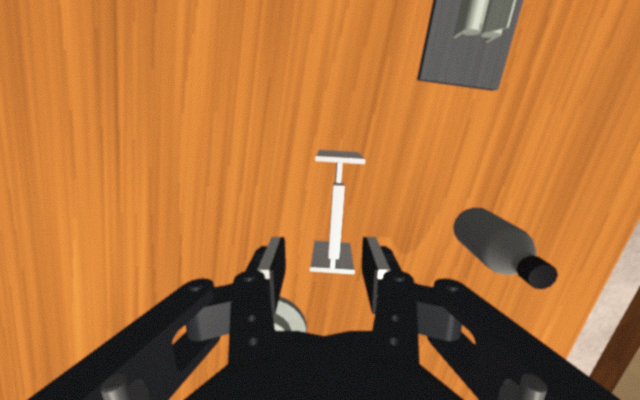

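Emit:
{"api": "jog_arm", "payload": {
  "offset": [
    [8,16,10],
    [0,0,10],
    [0,0,0],
    [0,0,0]
  ],
  "delta_rot": [
    [-1.2,1.6,3.2],
    [0,0,0],
    [0,0,0],
    [0,0,0]
  ],
  "jaw": [50,50,50,50]
}}

```text
time: 29.9
tool_pos: [570.5, -213.2, 147.8]
tcp_rot: [-179.9, 0.1, 6.9]
ft_force: [-0.1, 0.2, 0.6]
finger_gap: 42.9
```

```bash
python3 cov.py w19
```

```text
t29.90 tcp [ 570.5 -213.2  147.8] rot [-1.799e+02  1.100e-01  6.910e+00] F [-0.1  0.2  0.6] gap 42.9 j [-25.3  12.   89.1   0.   79.1 -32.2]
995 ((572.8424682617188, -213.97889709472656), (9.35230541229248, 70.04618835449219), 6.677622318267822) 79.07102426207936
off [-0.4  0.9 17.6] rot [-0.11  0.13 -0.58]
```

Emit:
{"api": "jog_arm", "payload": {
  "offset": [
    [0.8,0.8,22],
    [0,0,22],
    [0,0,20],
    [0,0,0],
    [0,0,0]
  ],
  "delta_rot": [
    [0,0,-0.3],
    [0,0,0],
    [0,0,0],
    [0,0,0],
    [0,0,0]
  ],
  "jaw": [50,50,50,50,50]
}}

```text
time: 30.45
tool_pos: [572.9, -213.2, 86.0]
tcp_rot: [-180.0, -0.1, 7.3]
ft_force: [-0.5, -0.0, 0.1]
finger_gap: 42.7
```

```bash
python3 cov.py w19; python3 -c "
from h import *
go([571.5,-214,70],7.2)"
```

```text
t30.45 tcp [ 572.9 -213.2   86. ] rot [-1.7997e+02 -5.0000e-02  7.3300e+00] F [-0.5 -0.   0.1] gap 42.7 j [-25.2  15.5  91.7   0.1  72.7 -32.6]
1827 ((572.6657104492188, -213.93988037109375), (9.900705337524414, 69.62430572509766), 7.150824546813965) 79.12573692936412
off [ -2.8   0.5 -44.1] rot [-0.03 -0.04 -0.17]
off [-1.4  0.7 15.9] rot [-0.03 -0.04  0.13]
```

View pics/w19.png

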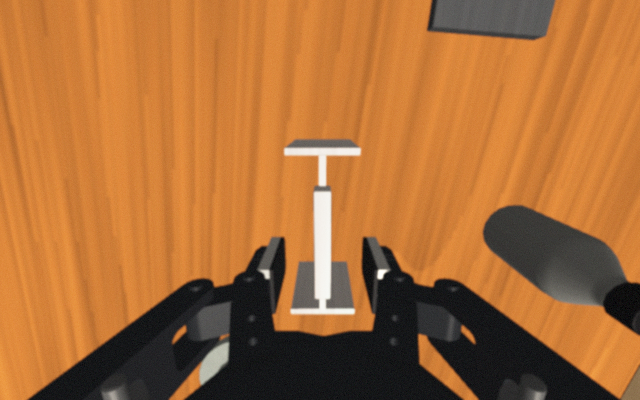

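Emit:
{"api": "jog_arm", "payload": {
  "offset": [
    [-1,0.7,8],
    [0,0,8],
    [0,0,0],
    [0,0,0]
  ],
  "delta_rot": [
    [0,0,0],
    [0,0,0],
    [0,0,0],
    [0,0,0]
  ],
  "jaw": [50,50,50,50]
}}

```text
time: 30.9
tool_pos: [573.8, -214.8, 72.2]
tcp_rot: [179.9, -0.3, 7.3]
ft_force: [-0.3, -0.4, 0.4]
finger_gap: 42.8
```

Emit:
{"api": "jog_arm", "payload": {
  "offset": [
    [-1.5,0,3],
    [0,0,0],
    [0,0,0],
    [0,0,0],
    [0,0,0],
    [0,0,0]
  ],
  "delta_rot": [
    [0,0.2,0],
    [0,0,0],
    [0,0,0],
    [0,0,0],
    [0,0,0],
    [0,0,0]
  ],
  "jaw": [50,50,0,0,0,0],
  "newtons": 100
}}

```text
time: 31.5
tool_pos: [572.7, -215.3, 70.0]
tcp_rot: [179.8, -0.6, 7.3]
ft_force: [0.5, -0.7, -2.3]
finger_gap: 6.8
```

Emit:
{"api": "jog_arm", "payload": {
  "offset": [
    [0,0,0],
    [0,0,0]
  ],
  "delta_rot": [
    [0,0,0],
    [0,0,0]
  ],
  "jaw": [0,0]
}}

```text
time: 31.7
tool_pos: [572.7, -215.3, 70.0]
tcp_rot: [179.8, -0.6, 7.3]
ft_force: [0.2, -0.5, 0.7]
finger_gap: 6.7
```

```bash
python3 cov.py w20
```

```text
t31.70 tcp [ 572.7 -215.3   70. ] rot [179.84  -0.57   7.34] F [ 0.2 -0.5  0.7] gap 6.7 j [-25.5  16.1  92.8   0.2  70.5 -32.9]
2194 ((574.7431030273438, -213.54653930664062), (32.25196075439453, 69.38790893554688), 23.385709762573242) 79.31813190526668
off [ -1.9  -1.4 -60. ] rot [ 0.15 -0.56 -0.16]
```

View pics/w20.png

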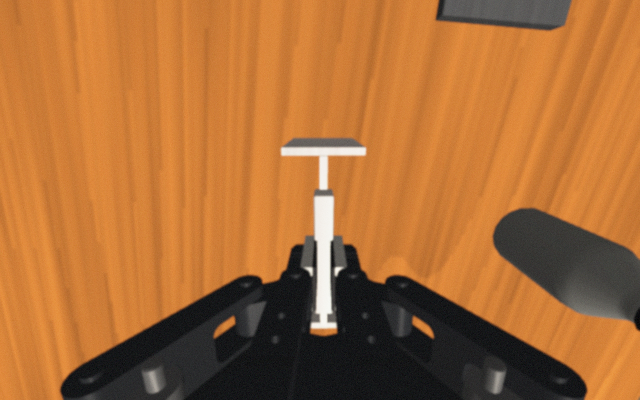

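Emit:
{"api": "jog_arm", "payload": {
  "offset": [
    [0,0,-10],
    [0,0,-25],
    [0,0,-30],
    [0,0,-30],
    [0,0,0],
    [0,0,0]
  ],
  "delta_rot": [
    [0,0,0],
    [0,0,0],
    [0,0,0],
    [0,0,0],
    [0,0,0],
    [0,0,0]
  ],
  "jaw": [0,0,0,0,0,0]
}}

```text
time: 32.35
tool_pos: [569.0, -213.9, 166.6]
tcp_rot: [-179.9, -0.2, 7.3]
ft_force: [-0.9, 0.5, -2.6]
finger_gap: 6.4
```

```bash
python3 cov.py w21; python3 -c "
from h import *
go([664,3,175],3)"
```

```text
t32.35 tcp [ 569.  -213.9  166.6] rot [-179.93   -0.21    7.34] F [-0.9  0.5 -2.6] gap 6.4 j [-25.5  10.7  88.5   0.2  80.6 -32.9]
0 ((0.0, 0.0), (0.0, 0.0), 0.0) nan
off [ 0.4  0.  37. ] rot [-0.04 -0.26 -0.16]
off [ 121.6 -203.2   -7.4] rot [-0.05 -0.26  4.34]
  return _methods._mean(a, axis=axis, dtype=dtype,
  ret = ret.dtype.type(ret / rcount)
```

View pics/w21.png

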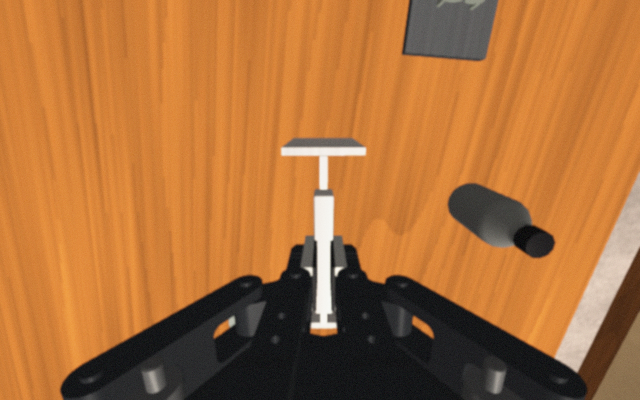

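Emit:
{"api": "jog_arm", "payload": {
  "offset": [
    [15,-25,-2],
    [15,-25,-2],
    [15,-25,-2],
    [15,-25,-2],
    [15,-25,-2],
    [15,-25,-2],
    [15,-25,-2],
    [8,-14,0],
    [0,0,0],
    [0,0,0],
    [0,0,0]
  ],
  "delta_rot": [
    [0,0,0],
    [0,0,0],
    [0,0,0],
    [0,0,0],
    [0,0,0],
    [0,0,0],
    [0,0,4.3],
    [0,0,0],
    [0,0,0],
    [0,0,0],
    [0,0,0]
  ],
  "jaw": [0,0,0,0,0,0,0,0,0,0,0]
}}

```text
time: 33.5
tool_pos: [651.8, -6.1, 161.0]
tcp_rot: [-179.6, 1.3, 3.0]
ft_force: [-0.3, -0.0, -1.4]
finger_gap: 6.7
```

```bash
cat > rk.py <<'E'
from h import *
import sys
s=st()
p,d=cams.snapshot('wrist');cv2.imwrite('pics/%s.png'%sys.argv[1],p[:,:,::-1])
m=cams.camera_model('wrist');X=cloud(m,d);X[d==0]=np.nan
P=X[(np.hypot(X[...,0]-664,X[...,1]-4)<100)&(abs(X[...,2]-12)<4)]
print('base',len(P),cv2.minAreaRect(P[:,:2].astype(np.float32)) if len(P) else 0)
P=X[(np.hypot(X[...,0]-664,X[...,1]-4)<60)&(abs(X[...,2]-50)<8)]
print('jaws',len(P),cv2.minAreaRect(P[:,:2].astype(np.float32)) if len(P)>3 else 0)
zt=s['tool_pos'][2]+10
P=X[(np.hypot(X[...,0]-s['tool_pos'][0],X[...,1]-s['tool_pos'][1])<60)&(abs(X[...,2]-zt)<4)]
q=(P[:,:2]-s['tool_pos'][:2])
a=np.radians(s['tcp_rot'][2]); l=q@[np.sin(a),-np.cos(a)];
if len(P[l<-16]): print('rail front',cv2.minAreaRect(P[l<-16][:,:2].astype(np.float32)))
# flange far
P=X[(np.hypot(X[...,0]-s['tool_pos'][0],X[...,1]-s['tool_pos'][1])<75)&(abs(X[...,2]-zt+14)<5)]
q=(P[:,:2]-s['tool_pos'][:2]);l=q@[np.sin(a),-np.cos(a)];Q=P[(l<-45)]
if len(Q): print('far flange top',cv2.minAreaRect(Q[:,:2].astype(np.float32)))
go([664,3,140],3)
E
python3 rk.py w22
```

```text
t33.50 tcp [651.8  -6.1 161. ] rot [-179.64    1.34    3.01] F [-0.3 -0.  -1.4] gap 6.7 j [-5.1 19.  79.4  0.2 83.  -8.2]
base 6145 ((666.7510986328125, 4.615165710449219), (80.29360961914062, 149.1134796142578), 3.0053324699401855)
jaws 860 ((667.1900634765625, 2.0279884338378906), (23.287538528442383, 65.63198852539062), 3.3471524715423584)
rail front ((651.08203125, 19.76958656311035), (9.900792121887207, 19.62042236328125), 3.0203452110290527)
far flange top ((649.541259765625, 45.22896194458008), (43.536624908447266, 12.71815299987793), 3.145296335220337)
off [13.2 -8.6 20.7] rot [-0.35  1.35 -0.02]
```

View pics/w22.png

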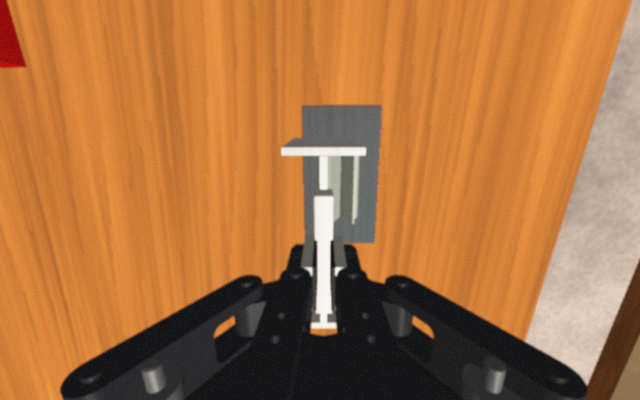

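Emit:
{"api": "jog_arm", "payload": {
  "offset": [
    [15,-8.5,0],
    [0,0,10],
    [0,0,8],
    [0,0,0],
    [0,0,0]
  ],
  "delta_rot": [
    [-0.3,1.3,0],
    [0,0,0],
    [0,0,0],
    [0,0,0],
    [0,0,0]
  ],
  "jaw": [0,0,0,0,0]
}}

```text
time: 34.05
tool_pos: [666.7, 0.7, 140.6]
tcp_rot: [-180.0, -0.0, 2.8]
ft_force: [-0.1, -0.2, -2.3]
finger_gap: 7.1
```

```bash
python3 rk.py w23;python3 -c "
from h import *
go([666.3,3.2,135],3)"
```

```text
t34.05 tcp [666.7   0.7 140.6] rot [-1.7999e+02 -2.0000e-02  2.8400e+00] F [-0.1 -0.2 -2.3] gap 7.1 j [-4.4 20.7 79.4  0.  79.9 -7.2]
base 6320 ((666.5650634765625, 5.3202056884765625), (80.18315887451172, 149.31698608398438), 3.0702686309814453)
jaws 840 ((666.3818969726562, 5.737903594970703), (23.90407943725586, 68.60517120361328), 2.6243863105773926)
rail front ((665.8870849609375, 26.787031173706055), (9.894047737121582, 20.233444213867188), 2.3567540645599365)
far flange top ((664.5932006835938, 52.1163444519043), (43.95774841308594, 12.912298202514648), 2.9429800510406494)
off [-2.5 -2.4  0.4] rot [-0.01  0.   -0.16]
off [-0.2 -2.5  5.4] rot [-0.01  0.   -0.16]
```

View pics/w23.png

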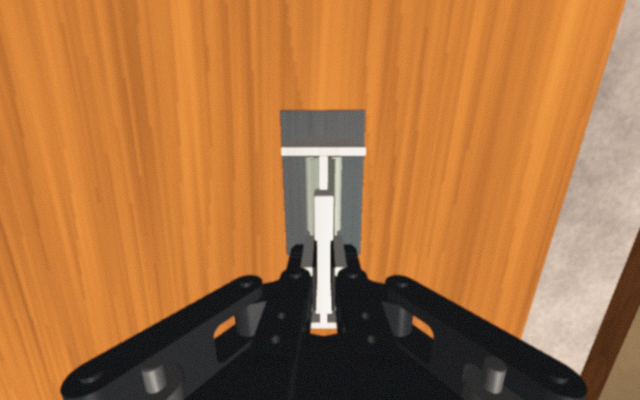

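Emit:
{"api": "jog_arm", "payload": {
  "offset": [
    [-0.4,-2.8,5],
    [0,0,10],
    [0,0,8],
    [0,0,0],
    [0,0,0]
  ],
  "delta_rot": [
    [0,0,0],
    [0,0,0],
    [0,0,0],
    [0,0,0],
    [0,0,0]
  ],
  "jaw": [0,0,0,0,0]
}}

```text
time: 34.6
tool_pos: [665.8, 3.6, 115.4]
tcp_rot: [-180.0, 0.0, 2.8]
ft_force: [-0.1, 0.4, -2.1]
finger_gap: 6.7
```

```bash
python3 rk.py w24
```

```text
t34.60 tcp [665.8   3.6 115.4] rot [-180.      0.      2.84] F [-0.1  0.4 -2.1] gap 6.7 j [-4.1 21.8 80.8  0.  77.4 -6.9]
base 7177 ((666.433349609375, 5.303497314453125), (80.13570404052734, 148.33892822265625), 3.0865910053253174)
jaws 961 ((663.0863647460938, 23.18562889099121), (32.35319519042969, 77.00907135009766), 2.665022850036621)
rail front ((664.9533081054688, 29.690643310546875), (9.899580955505371, 20.089157104492188), 2.466320514678955)
far flange top ((663.5221557617188, 55.057254791259766), (44.04030227661133, 12.943967819213867), 2.7920379638671875)
off [ -1.7   0.5 -24.8] rot [-0.01  0.03 -0.16]
```

View pics/w24.png

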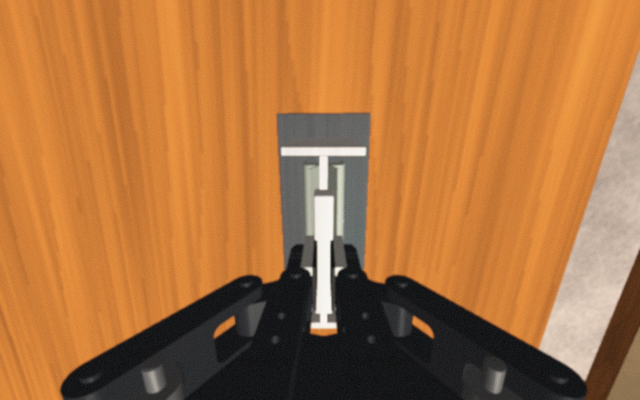

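Emit:
{"api": "jog_arm", "payload": {
  "offset": [
    [0,0,6],
    [0,0,6],
    [0,0,6],
    [0,0,0]
  ],
  "delta_rot": [
    [0,0,0],
    [0,0,0],
    [0,0,0],
    [0,0,0]
  ],
  "jaw": [0,0,0,0]
}}

```text
time: 35.05
tool_pos: [666.6, 3.5, 97.4]
tcp_rot: [180.0, -0.1, 2.8]
ft_force: [0.0, 0.0, -5.4]
finger_gap: 6.2
```

Emit:
{"api": "jog_arm", "payload": {
  "offset": [
    [0,0,5],
    [0,0,5],
    [0,0,0]
  ],
  "delta_rot": [
    [0,0,0],
    [0,0,0],
    [0,0,0]
  ],
  "jaw": [0,0,0]
}}

```text
time: 35.35
tool_pos: [666.7, 3.5, 86.6]
tcp_rot: [180.0, -0.1, 2.9]
ft_force: [-0.9, 0.1, -4.1]
finger_gap: 7.0
```

```bash
python3 rk.py w25
```

```text
t35.35 tcp [666.7   3.5  86.6] rot [ 1.7998e+02 -1.1000e-01  2.8500e+00] F [-0.9  0.1 -4.1] gap 7.0 j [-4.1 23.4 81.9 -0.  74.6 -7. ]
base 8677 ((666.2692260742188, 9.49203109741211), (80.17084503173828, 140.22105407714844), 3.0797619819641113)
jaws 1336 ((662.744384765625, 28.289081573486328), (36.43500518798828, 66.0828628540039), 2.745417833328247)
rail front ((665.87158203125, 29.473087310791016), (9.892007827758789, 19.9847412109375), 2.470926523208618)
far flange top ((664.3697509765625, 54.90182113647461), (44.15721893310547, 12.793152809143066), 2.947575092315674)
off [ -2.5   0.3 -53.3] rot [ 0.02 -0.1  -0.15]
```

View pics/w25.png

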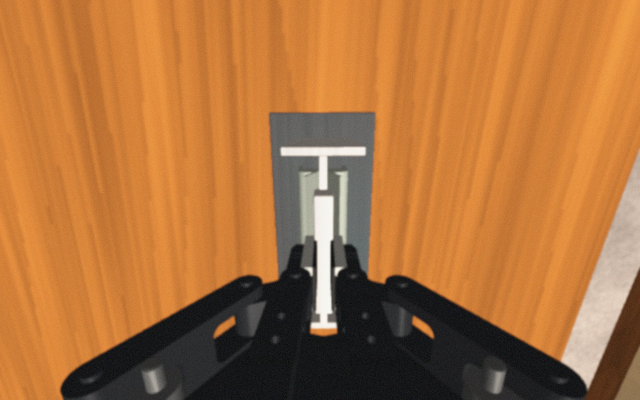

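Emit:
{"api": "jog_arm", "payload": {
  "offset": [
    [0,0,3],
    [0,0,2],
    [0,0,0]
  ],
  "delta_rot": [
    [0,0,0],
    [0,0,0],
    [0,0,0]
  ],
  "jaw": [0,0,0]
}}

```text
time: 35.7
tool_pos: [667.0, 3.5, 82.1]
tcp_rot: [180.0, -0.1, 2.9]
ft_force: [-1.0, -0.1, -1.4]
finger_gap: 6.8
```

Emit:
{"api": "jog_arm", "payload": {
  "offset": [
    [0,0,1.5],
    [0,0,1.5],
    [0,0,1.5]
  ],
  "delta_rot": [
    [0,0,0],
    [0,0,0],
    [0,0,0]
  ],
  "jaw": [0,0,0]
}}

```text
time: 36.0
tool_pos: [668.0, 3.6, 82.2]
tcp_rot: [180.0, -0.3, 2.9]
ft_force: [-7.3, -0.3, 8.7]
finger_gap: 6.4
```

Emit:
{"api": "jog_arm", "payload": {
  "offset": [
    [-1,0,3],
    [0,0,3],
    [0,0,2]
  ],
  "delta_rot": [
    [0,0,0],
    [0,0,0],
    [0,0,0]
  ],
  "jaw": [0,0,0]
}}

```text
time: 36.3
tool_pos: [668.7, 3.6, 82.3]
tcp_rot: [179.9, -0.5, 2.9]
ft_force: [-9.8, 0.8, 8.7]
finger_gap: 6.9
```

```bash
python3 rk.py w26
```

```text
t36.30 tcp [668.7   3.6  82.3] rot [179.93  -0.53   2.89] F [-9.8  0.8  8.7] gap 6.9 j [-4.1 23.5 82.2 -0.  73.7 -7. ]
base 8962 ((666.3489990234375, 9.248626708984375), (80.22798919677734, 140.2906494140625), 2.922077178955078)
jaws 1351 ((666.9440307617188, 29.73923110961914), (35.40159225463867, 68.26421356201172), 9.989740371704102)
rail front ((667.7716674804688, 29.726303100585938), (9.852375030517578, 19.99371337890625), 3.36334228515625)
far flange top ((666.29052734375, 55.018619537353516), (43.71173095703125, 12.894858360290527), 3.0057718753814697)
off [ -4.2   0.4 -57.8] rot [ 0.08 -0.53 -0.11]
```

Emit:
{"api": "jog_arm", "payload": {
  "offset": [
    [-2,0,0],
    [0,0,0],
    [0,0,0],
    [0,0,0],
    [0,0,0]
  ],
  "delta_rot": [
    [0,0,0],
    [0,0,0],
    [0,0,0],
    [0,0,0],
    [0,0,0]
  ],
  "jaw": [0,0,45,45,45]
}}

```text
time: 36.85
tool_pos: [667.4, 3.4, 82.8]
tcp_rot: [179.9, -0.6, 2.9]
ft_force: [0.7, -0.3, -0.5]
finger_gap: 38.3
```

Emit:
{"api": "jog_arm", "payload": {
  "offset": [
    [0,0,-10],
    [0,0,-30],
    [0,0,-40],
    [-20,0,-40],
    [-40,0,-30],
    [-40,0,0],
    [0,0,0],
    [0,0,0]
  ],
  "delta_rot": [
    [0,0,0],
    [0,0,0],
    [0,0,0],
    [0,0,0],
    [0,0,0],
    [0,0,0],
    [0,0,0],
    [0,0,0]
  ],
  "jaw": [45,45,45,45,45,45,45,45]
}}

```text
time: 37.65
tool_pos: [563.0, -1.6, 242.0]
tcp_rot: [179.9, -0.9, 2.9]
ft_force: [0.7, 0.5, 1.1]
finger_gap: 38.5
```

Run:
```python
from h import *
st()
p,d=cams.snapshot('wrist');cv2.imwrite('pics/w27.png',p[:,:,::-1])
for n in('top','scene'):
    p,d=cams.snapshot(n);cv2.imwrite(f'pics/{n}9.png',p[:,:,::-1]);m=cams.camera_model(n);X=cloud(m,d);X[d==0]=np.nan
    def f(nm,c,rad,z0,z1):
        P=X[(np.hypot(X[...,0]-c[0],X[...,1]-c[1])<rad)&(X[...,2]>z0)&(X[...,2]<z1)]
        if len(P)>4: print(n,nm,len(P),'z %.1f'%np.median(P[:,2]),*[np.round(v,1) for v in cv2.minAreaRect(P[:,:2].astype(np.float32))])
        else: print(n,nm,len(P))
    f('rail',(664,4),60,86,100);f('flanges',(664,4),80,72,82);f('small',(519,-404),32,43,50);f('big',(519,-404),40,25,32);f('nut',(502,416),40,25,36);f('bar',(511,337),45,25,36)
    f('rack',(662,0),100,7,17);f('tray',(504,383),125,11,20);f('mug',(746,221),75,80,92);f('bot',(734,-214),40,105,120)
```

```text
t37.65 tcp [563.   -1.6 242. ] rot [179.88  -0.85   2.87] F [0.7 0.5 1.1] gap 38.5 j [-5.4  0.6 91.3  0.  87.2 -8.2]
top rail 0
top flanges 0
top small 205 z 45.8 [ 515.9 -405. ] [47.4 47.9] 18.6
top big 154 z 27.6 [ 516.9 -407. ] [62.  61.7] 89.5
top nut 204 z 29.4 [499.  412.7] [51.9 45.8] 62.7
top bar 318 z 29.6 [507.5 336. ] [69.6 27.9] 6.5
top rack 99 z 11.3 [641.5   1.9] [ 37.4 150.3] 2.7
top tray 609 z 15.4 [505.1 385.1] [108.7 165.9] 6.9
top mug 185 z 83.9 [734.8 223.1] [72.2 73.3] 73.7
top bot 86 z 113.7 [ 734.5 -215.9] [21.5 22.2] 28.7
scene rail 136 z 92.2 [663.9   6.1] [13.1 68.3] 2.0
scene flanges 184 z 77.2 [664.5   5.3] [ 45.9 116.4] 2.4
scene small 101 z 46.5 [ 517.8 -400.6] [45.1 48. ] 56.2
scene big 87 z 29.0 [ 525.7 -397.5] [45.5 61. ] 34.9
scene nut 183 z 29.6 [501.3 416.1] [47.4 50.8] 42.1
scene bar 227 z 29.9 [508.2 338.6] [73.2 25.8] 6.5
scene rack 741 z 12.4 [665.5   5.8] [ 82.4 150.9] 3.8
scene tray 632 z 15.4 [504.8 387.8] [115.6 164.1] 6.7
scene mug 243 z 84.3 [736.7 225.6] [74.9 72.4] 26.0
scene bot 75 z 114.8 [ 736.8 -211.6] [20.9 20.1] 16.5
```

View pics/w27.png

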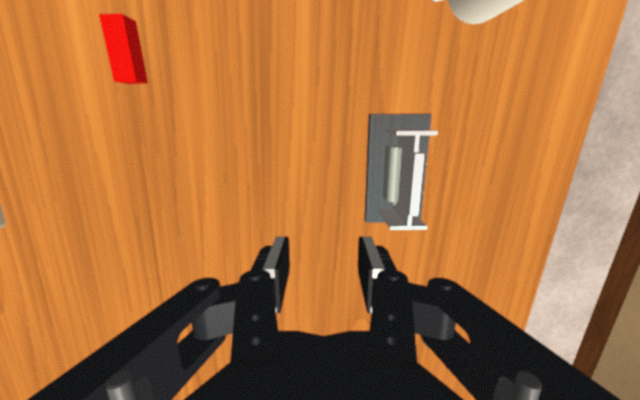

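View pics/scene9.png

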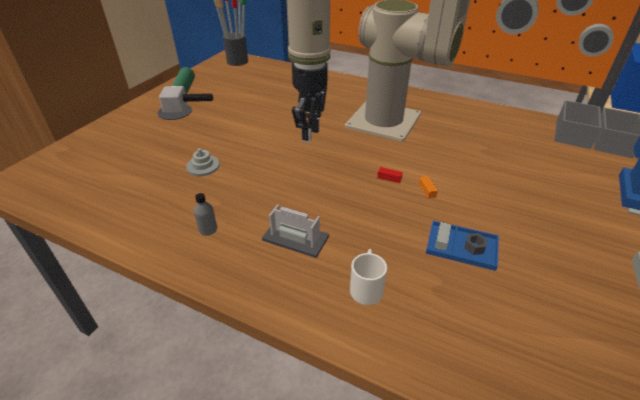

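Emit:
{"api": "jog_arm", "payload": {
  "offset": [
    [0,0,0],
    [0,0,0],
    [0,0,0]
  ],
  "delta_rot": [
    [0,0,0],
    [0,0,0],
    [0,0,0]
  ],
  "jaw": [45,45,45]
}}

```text
time: 38.1
tool_pos: [565.0, -1.5, 239.1]
tcp_rot: [179.9, -0.6, 2.9]
ft_force: [0.1, -0.4, -0.1]
finger_gap: 38.6
```

Run:
```python
from h import *
p,d=cams.snapshot('wrist');m=cams.camera_model('wrist');X=cloud(m,d);X[d==0]=np.nan
for nm,z in(('rail',92),('flange',78)):
    P=X[(np.hypot(X[...,0]-666,X[...,1]-4)<75)&(abs(X[...,2]-z)<4)];print(nm,len(P),np.median(P[:,2]) if len(P) else 0,cv2.minAreaRect(P[:,:2].astype(np.float32)) if len(P)>4 else 0)
st();print(r.hand_in())
```

```text
rail 644 91.6201020858083 ((666.5966796875, 4.570655822753906), (10.74569320678711, 70.16441345214844), 3.059927225112915)
flange 532 78.25596316556032 ((666.6605224609375, 4.291130065917969), (44.4571533203125, 114.18090057373047), 3.2190606594085693)
t38.15 tcp [564.9  -1.5 239. ] rot [179.92  -0.58   2.89] F [ 0.1 -0.2 -0.6] gap 38.3 j [-5.4  1.3 91.   0.  87.2 -8.2]
the job is handed in; nothing more can be done
None
```

All five parts are sorted and the job is handed in at 38 s of the 115 s allowed. No verdict is reported back.

My last checks, all from the camera depth images:

| Part | Reading | Expected |
|---|---|---|
| Big ring on the foot | top at 28 mm | 28 mm |
| Small ring on top of it | top at 46 mm | 46 mm |
| Nut, wide bay | top at 29.5 mm, near the middle | 30 mm |
| Bar, narrow bay | top at 29.7 mm, within 0.5° of the tray's direction | 30 mm |
| Cover, clip rack | rail top at 91.6 mm, flange tops at 78.3 mm | 92 mm and 78 mm |

- **Rings:** both sit within about 3 mm of the post axis, except one reading of the big ring. From the scene camera it came out about 9 mm off, because the small ring and post partly hide it. I went by the top and wrist views instead.
- **Cover:** it is centred to about 1 mm in the rack with the same turn. When I pushed it down it stopped hard with the underside on the base.
- **Bystanders:** the mug and oil bottle read within about 1 mm of where they started. The red and orange look-alikes were never gripped.
- **Camera offsets:** the three cameras differ from one another by a steady 2–3 mm, about the stated calibration error. I averaged them or worked relative to the wrist view.

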